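Load the charging base: press its presence switch, stack the second case

TASK

First stand the deep storage case lengthwise in the bay of the charging base, slid fully home against the switch housing so that its end edge keeps the hinged switch lever pressed in, and let go of it. Then stack the shallow case squarely on top so that all four of its corner feet sit down in the recesses of the deep case's lid, with the lever still pressed in. Set the cases down without dropping or tipping them, and leave the other things on the table where they stand.

Things in the scene. Friction and masses are not known exactly. Their poses are not given: they have to be found in the camera images.
- deep_case: Deep lidded storage case, grey plastic, 140 (x) x 58 (y) x 66 mm high, about 0.4 kg, flat underside, no feet. Origin: centre of the underside; z up. Same when turned half round. Any yaw. Flat long sides, gripped across the 58 mm. The glue bottle stands 10 to 20 mm off its +y long side, towards its +x end.
- lid_top (a point): middle of the deep case's lid top, 66 mm above its underside; axes as the case's. Four square recesses in the lid, 18 x 18 mm, 5 mm deep, centred 57 mm (x) and 16 mm (y) to either side of this point, each closed in by a 4 mm rim.
- shallow_case: Shallow lidded case, grey plastic, same footprint 140 (x) x 58 (y) mm, 46 mm high with its feet, about 0.24 kg. Origin: centre, at the level of the foot tips; z up. Same when turned half round. Gripped across the 58 mm. The paint pot stands 10 to 20 mm off its +y long side, towards its +x end.
- feet (a point): the shallow case's origin again: middle of its four round tapered feet at tip level. Feet 6 mm tall, 9 mm across at the tip, 13 mm at the root, centred 57 mm (x) and 16 mm (y) to either side. Seated in the recesses, this point is 61 mm above the deep case's origin (5 mm below lid_top); out of them it is level with lid_top or higher.
- dock: Fixed aluminium charging base: plate 220 (x) x 100 (y) x 14 mm. Origin on the table, z up; plate from x = -125 to +95 mm. Two guide strips 8 mm high, x = -80 to +60 mm, leave a bay 70 mm wide between them, open at +x. At -x stands a black switch housing, x = -120 to -85 mm, 52 mm wide, 56 mm high above the plate; its +x face is the stop for the case.
- seat (a point): point on the plate's upper surface, 14 mm above the table, on the bay's centre line, 15 mm to -x of the base's origin: the centre of the deep case's underside comes here when its end touches the stop face. Axes as the base's.
- stop_face (a point): foot of the housing's stop face on the plate's upper surface, mid-width, 70 mm to -x of seat. Axes as the base's.
- switch_lever (a joint): sprung steel lever, 20 mm wide, in the slot of the housing's face, hinged along y 52 mm above the plate, roller at its lower end. 0 rad = free: roller 18 mm in front of the stop face, 5 to 15 mm above the plate; pressed in by a case slid along the plate or lowered onto its slope; about 0.4 when the case touches the face. 0.2 to 0.4 N. The switch trips at 0.28 (case within 5 mm of the face).
- panel_offcut: Upright white panel offcut, 90 mm (x) x 18 mm (y), 150 mm tall, in a steel foot 70 x 50 x 20 mm. Fixed to the table, an obstacle. Origin: centre of the underside.
- glue_bottle: standing white glue bottle, 40 mm diameter, 85 mm tall, close beside one long side of the deep case. Origin: centre of its underside.
- paint_pot: standing small round paint pot, 40 mm diameter, 52 mm tall, close beside one long side of the shallow case. Origin: centre of its underside.
- tall_bottle: standing white bottle, 56 mm diameter, 165 mm tall. Origin: centre of its underside. Loose bystander among the task's things.
- screwdriver: red-handled screwdriver lying on the table near the robot, 190 mm long, up to 35 mm high. Origin on the table at about the middle of its length, x along it. Bystander.
- mallet: grey mallet with wooden handle, lying; head 95 x 55 x 55 mm, origin on the table below the head's centre, handle 24 mm thick reaching 198 mm to its -x. Bystander.
- hex_key: L-shaped steel hex key lying on the table, 100 x 32 mm, 8 mm thick. Origin: on the table, middle of the long limb. Bystander.
- parts_tray: clear acrylic open parts tray 110 x 170 x 35 mm. Origin: centre of its underside. Bystander.
- plain_tub: larger tub with a plain flat lid without recesses, 186 x 91 x 58 mm. Origin: centre of its underside. Bystander, not part of the stack.
Mind the look-alikes: they are no part of the job. What is shaped like the deep_case but orange is not meant.

How it is judged:
On the way:
1. the deep case stands in the bay of the charging base, released, with the switch lever pressed in (value of joint switch_lever above 0.28 rad and x of deep_case in the frame of seat between -0.004 and 0.008 m and y of deep_case in the frame of seat between -0.009 and 0.009 m and z of deep_case in the frame of seat between -0.004 and 0.004 m and angle between deep_case's own z axis and vertical below 0.05 rad and angle between the x axis of deep_case and the x axis of dock, either way round below 0.12 rad and contact force between the fingers and deep_case below 0.1 N and linear speed of deep_case below 0.01 m/s), for 0.3 s.
At the end, for the whole second after the job is handed in: Deep case upright in the bay (9 mm of centre line, 8 mm of home, 0.12 rad), lever beyond 0.28 rad; shallow case on it, feet in recesses (6 mm, 0.08 rad, origin 58 to 63.5 mm above the deep one's); both level, at rest, released (all of step 1 and horizontal distance between shallow_case and deep_case below 0.006 m and z of shallow_case in the frame of deep_case between 0.058 and 0.0635 m and angle between the x axis of shallow_case and the x axis of deep_case, either way round below 0.08 rad and angle between shallow_case's own z axis and vertical below 0.05 rad and contact force between the fingers and shallow_case below 0.1 N and linear speed of shallow_case below 0.01 m/s); the robot touches nothing.
It fails at once if the glue bottle, paint pot or tall bottle is shifted by more than 30 mm or knocked over (distance of any of glue_bottle, paint_pot, tall_bottle from where it was at the start of the episode above 0.03 m or angle between any of glue_bottle, paint_pot, tall_bottle's own z axis and vertical above 0.5 rad).
It fails at once if the screwdriver, mallet, hex key, parts tray or plain tub is shifted by more than 30 mm or overturned (distance of any of screwdriver, mallet, hex_key, parts_tray, plain_tub from where it was at the start of the episode above 0.03 m or angle between any of screwdriver, mallet, hex_key, parts_tray, plain_tub's own z axis and vertical above 0.5 rad).
It fails at once if a case is dropped (falls free by more than about 20 mm) ((linear speed of deep_case above 0.6 m/s and contact force between the fingers and deep_case below 0.05 N) or (linear speed of shallow_case above 0.6 m/s and contact force between the fingers and shallow_case below 0.05 N)).
It fails at once if a case is tipped by more than 40 degrees (angle between any of deep_case, shallow_case's own z axis and vertical above 0.7 rad).
It also fails if it takes over 69 s, if anything falls off the work surface, if the arm or the gripper's body presses on something with over 40 N, if the wrist force passes 120 N, or if a joint passes its speed limit or range.

ROBOT

A 6-joint arm with a two-finger parallel gripper is mounted at the origin on the work surface. World frame = base frame: x ahead of the robot, y to its left, z up, the work surface at z = 0. Lengths are in m, angles in rad, forces in N, time in s.
With the tool pointing down it reaches from about 0.35 to 0.975 m from the base axis. Payload 4.9 kg.
Tool frame: the origin (TCP) lies at the very end of the fingers, on their centre line; the grasp point (between the pads) lies 19 mm behind it (manip.hold_point_z is the distance from the TCP to the grasp point, in m); z points along the fingers, y is the direction in which the jaws open and shut (so a half turn about z gives the same grasp; the last joint's range is limited). The gripper opens to 85 mm and grips with 20 to 120 N. Pads are 22 mm wide; open, the fingers measure 114 mm over their backs; the gripper's body (76 mm by 85 mm) begins 54 mm behind the grasp point. The pads swing forward as they close: fully open they stand 13 mm farther back than shut.
Start: joints at [1.148, 0.053, 1.613, -0, 1.476, -0.119], TCP at [0.187, 0.596, 0.231] pointing down, gripper open.
Joint ranges: [-3.01, 3.01], [-1.01, 2.22], [0.06, 2.58], [-1.02, 4.17], [0.09, 2.62], [-3.14, 3.14]. Speed limits (rad/s): [2.57, 2.57, 3.14, 3.14, 3.14, 3.14].

INTERFACE

Orientations are given as a unit quaternion [w, x, y, z].
In Python, from plant import manip gives the robot as it stands. The module is installed in compiled form; this text tells all that it offers.
- The arm moves only by the shell command python3 -m creep 'ROWS'. ROWS is JSON, a list of rows, each a list of 7 numbers: the turn, a rotation vector about the tool's x, y, z in degrees, then the shift along the tool's x, y, z in m, then the opening, from 0 (shut) to 1 (fully open). In form: [[ax, ay, az, tx, ty, tz, jaw], ...]. A call has 1 to 20 rows; each row shifts and turns the commanded pose from where the row before left it, along the tool's axes as they then stand; what a row does not reach is not made up. A row lasts 1/12 s, in which the tool goes at most 41.7 mm and 7.16 degrees, less where a joint would pass 70% of its speed; a pose out of reach is approached as far as the arm can. A call is refused whole if a number of a shift passes 0.0417 or a number of a turn 7.16, either way. A call with a gripper value outside its range is refused whole. The fingers move at their own pace and stop on an object; the grip force is fixed at half the most. Time passes only in rows, so rows that do not move let the fingers close. It gives the time, the measured TCP pose, the force and the opening at its end, in the units of the state.
- manip.state(): the state, without advancing time (a new reading comes with each control period).
- manip.grab_frame(name): name is "scene" or "top"; returns the picture (384x512x3 uint8, blue, green, red); there is no depth.
- manip.get_calibration(name): a dict with "fx", "fy", "cx", "cy" (pixels), "dist" ([k1, k2, p1, p2, k3] as OpenCV has them; the pictures are not rectified), "xyz" and "attitude" of the camera in the world. Camera axes: x right, y down, z forward; pixel columns grow to the right and rows downward; lengths in m; the calibration is good to about 2 mm. A picture is of the moment at which its call begins. get_calibration takes no time and is no camera call.
- manip.job_done(): hands the job in, once; it reports no verdict.
Trained networks look in the newest picture that a camera, given by its name, has taken for a name from the list of things; names that differ only in an ending like _2 or _b are one class to them, and where a whole thing is asked for, a point or a joint stands for the part that bears it (a point fixed in the world has none). Each returns a list of dicts, best first, with "confidence" (0 to 1); they miss things now and then, are a little off and sometimes report something else, mostly with a low value. They report only what shows in the picture. A call takes as long as a camera call. They do not tell look-alikes from the thing itself.
- manip.cut_out(target, camera): "pixels" (384x512 bool, what is visible of it) and "rect" ([left, top, right, bottom] in pixels, round what is visible of it).
The state is a dict: "time": time; "joint_pos": joint angles; "joint_vel": joint speeds; "joint_efforts": joint torques, N m; "tool_pos": TCP position; "tool_rot": TCP orientation; "contact_force": force on the tool from outside, world axes, zero at the start; "ft_torque": the same for the moment, N m; "gripper_width": opening from 0.0 (shut) to 1.0 (fully open).
Only numpy, scipy, OpenCV 4.12 (cv2) and the standard library are available. Lean on these libraries where they do the work, as an engineer would, in place of code of your own. Each camera call takes 0.05 s, during which the arm holds its last target.

## Working session

There is one attempt and no reset: what is moved stays moved. The work goes in short steps, Python scripts to look and compute and a shell command to move; the robot and the scene stay as the last step left them, time stands still between calls to the robot, and variables do not carry over. Pictures are saved under pics/ and viewed, and the job is handed in when it is done.

```bash
mkdir -p pics; ls; python3 - <<'E'
from plant import manip
import cv2,json
for n in("scene","top"):
    cv2.imwrite(f"pics/{n}0.png",manip.grab_frame(n)); print(n,manip.get_calibration(n))
s=manip.state(); print(s); print(manip.hold_point_z)
E
```

```text
pics
scene {'fx': 426.3039920163873, 'fy': 426.3039920163873, 'cx': 253.25743376535453, 'cy': 193.0016467931686, 'dist': array([0.01331927, 0.        , 0.        , 0.        , 0.        ]), 'xyz': array([1.30297718, 0.48467558, 1.1882663 ]), 'attitude': array([-0.16755156,  0.48088624,  0.80900837, -0.2935649 ])}
top {'fx': 477.73529880600483, 'fy': 477.73529880600483, 'cx': 246.29722324119638, 'cy': 189.36820713237907, 'dist': array([-0.13342885,  0.        ,  0.        ,  0.        ,  0.        ]), 'xyz': array([0.47739577, 0.02361594, 1.38898354]), 'attitude': array([ 0.02184572, -0.6978552 ,  0.71577068, -0.01390043])}
{'time': 0.1, 'joint_pos': array([ 1.14798131e+00,  5.33194791e-02,  1.61415941e+00, -5.26765489e-06,
        1.47597455e+00, -1.18997621e-01]), 'joint_vel': array([ 0.00172272, -0.00351307, -0.00340293,  0.000743  , -0.00039429,
       -0.00024986]), 'joint_efforts': array([ 5.41888130e-04, -3.94904888e+01, -3.71361065e+01, -7.66657718e-05,
        3.96969772e-03,  1.25004613e-05]), 'tool_pos': array([0.18674712, 0.5958636 , 0.23016656]), 'tool_rot': array([-2.46452430e-04,  1.51324808e-01,  9.88483655e-01, -8.97165366e-04]), 'contact_force': array([-0.19180569, -0.20800578,  0.52186607]), 'ft_torque': array([ 0.03530879,  0.00179512, -0.03702356]), 'gripper_width': 1.0005412571071448}
0.0187
```

View pics/scene0.png

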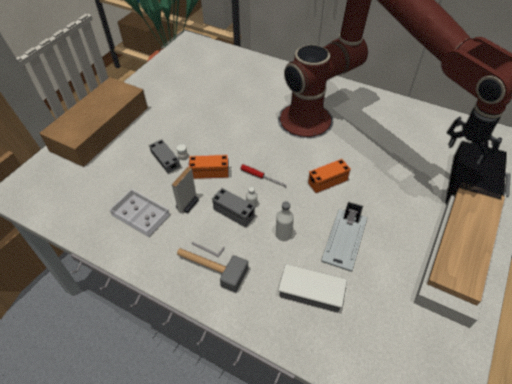

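View pics/top0.png

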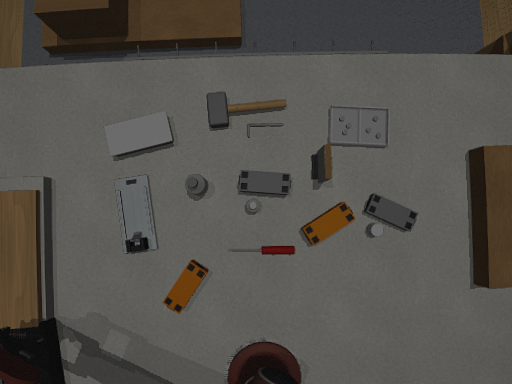

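The two grey cases with corner recesses are at top pixels (264,182), with the glue bottle at (252,205), and (390,211), with the paint pot at (376,229). The look-alikes are orange cases at (328,222) and (186,286), and the plain white tub at (139,134). The dock is at (136,214) with its housing at (137,244). By the description, the deep case is the grey one at (264,182) and the shallow case is the grey one at (390,211). Next I check this in close crops and measure poses.

```bash
cat > h.py <<'E'
import numpy as np,cv2
from scipy.optimize import minimize
from scipy.spatial.transform import Rotation as R
from plant import manip
def cal(n):
    c=manip.get_calibration(n); q=np.array(c["attitude"]); Rm=R.from_quat([q[1],q[2],q[3],q[0]]).as_matrix()
    K=np.array([[c["fx"],0,c["cx"]],[0,c["fy"],c["cy"]],[0,0,1]]); return K,c["dist"],np.array(c["xyz"]),Rm
def proj(P,n):
    K,d,t,Rm=cal(n); rv,_=cv2.Rodrigues(Rm.T); return cv2.projectPoints(np.asarray(P,float).reshape(-1,3),rv,-Rm.T@t,K,d)[0].reshape(-1,2)
def back(uv,z,n):
    K,d,t,Rm=cal(n); p=cv2.undistortPoints(np.asarray(uv,float).reshape(-1,1,2),K,d).reshape(-1,2)
    r=np.c_[p,np.ones(len(p))]@Rm.T; return t+r*((z-t[2])/r[:,2])[:,None]
def box(x0,x1,y0,y1,z0,z1): return np.array([[x,y,z] for x in(x0,x1) for y in(y0,y1) for z in(z0,z1)],float)
def place(P,x,y,a,z=0):
    c,s=np.cos(a),np.sin(a); return np.c_[c*P[:,0]-s*P[:,1]+x,s*P[:,0]+c*P[:,1]+y,P[:,2]+z]
S=8
def sil(boxes,pose,n,z=0):
    m=np.zeros((384*2,512*2),np.uint8)
    for b in boxes:
        h=cv2.convexHull(proj(place(b,*pose,z),n).astype(np.float32)).reshape(-1,2)
        cv2.fillConvexPoly(m,np.round((h+0.5)*2*16-8).astype(np.int32),1,shift=4)
    return cv2.resize(m.astype(np.float32),(512,384),interpolation=cv2.INTER_AREA)
def fit(boxes,masks,p0,z=0):
    def f(p):
        e=0
        for n,m in masks.items():
            s=sil(boxes,(p[0],p[1],p[2]),n,z); e+=1-np.minimum(s,m).sum()/np.maximum(s,m).sum()
        return e/len(masks)
    best=None
    for da in(-.1,0,.1):
        r=minimize(f,[p0[0],p0[1],p0[2]+da],method="Nelder-Mead",options=dict(initial_simplex=np.array([p0[0],p0[1],p0[2]+da])+np.array([[0,0,0],[.01,0,0],[0,.01,0],[0,0,.08]]),xatol=2e-4,fatol=1e-4))
        if best is None or r.fun<best.fun: best=r
    return best.x,best.fun
CASE=lambda h,z0=0:[box(-.07,.07,-.029,.029,z0,h)]
DOCK=[box(-.125,.095,-.05,.05,0,.014),box(-.12,-.085,-.026,.026,.014,.070)]
E
python3 - <<'E'
from h import *
im={n:manip.grab_frame(n) for n in("scene","top")}
names=["deep_case","shallow_case","dock","panel_offcut","glue_bottle","paint_pot","tall_bottle","parts_tray","plain_tub"]
D={}
for nm in names:
    for c in im:
        for i,d in enumerate(manip.cut_out(nm,c)[:4]):
            print(nm,c,round(d["confidence"],2),np.round(d["rect"]).astype(int).tolist(),int(d["pixels"].sum()),im[c][d["pixels"]].mean(0).astype(int)); D[f"{nm}|{c}|{i}"]=d["pixels"]
np.savez_compressed("m0.npz",**D)
a=cv2.resize(im["scene"][130:250,130:280],None,fx=5,fy=5,interpolation=cv2.INTER_CUBIC)
cv2.imwrite("pics/crop1.png",a)
b=cv2.resize(im["scene"][190:280,310:390],None,fx=6,fy=6,interpolation=cv2.INTER_CUBIC);cv2.imwrite("pics/crop2.png",b)
E
```

```text
deep_case scene 0.8 [307, 157, 347, 195] 969 [ 41  76 139]
deep_case scene 0.72 [183, 153, 227, 178] 881 [ 39  76 141]
deep_case scene 0.67 [215, 189, 256, 225] 1007 [77 79 79]
deep_case scene 0.57 [249, 188, 257, 206] 141 [129 136 136]
deep_case top 0.96 [163, 257, 207, 312] 1119 [15 54 92]
deep_case top 0.93 [241, 173, 290, 196] 1101 [62 62 62]
deep_case top 0.86 [301, 202, 356, 246] 1127 [15 55 92]
deep_case top 0.39 [184, 173, 208, 198] 385 [63 66 66]
shallow_case scene 0.7 [152, 137, 180, 172] 593 [87 89 89]
shallow_case top 0.77 [364, 192, 416, 232] 1077 [55 56 55]
shallow_case top 0.41 [106, 108, 171, 157] 2069 [102 102 102]
dock scene 0.62 [323, 200, 370, 271] 1905 [143 146 142]
dock top 0.17 [247, 203, 258, 213] 159 [82 84 84]
panel_offcut scene 0.74 [172, 170, 198, 212] 818 [74 82 86]
panel_offcut scene 0.52 [344, 212, 354, 226] 59 [94 95 98]
panel_offcut top 0.82 [310, 145, 331, 179] 639 [38 45 52]
glue_bottle scene 0.53 [247, 186, 255, 205] 167 [129 136 137]
glue_bottle top 0.6 [244, 201, 255, 215] 142 [83 86 85]
paint_pot top 0.56 [366, 225, 384, 234] 148 [95 95 95]
paint_pot top 0.18 [364, 193, 416, 231] 1075 [56 56 56]
tall_bottle scene 0.77 [276, 209, 294, 242] 510 [109 115 115]
tall_bottle top 0.87 [188, 177, 207, 199] 361 [63 65 65]
parts_tray top 0.82 [325, 108, 387, 148] 2361 [88 88 88]
plain_tub scene 0.71 [279, 264, 346, 311] 2269 [168 177 177]
plain_tub scene 0.65 [342, 214, 355, 226] 79 [95 97 99]
plain_tub top 0.62 [104, 107, 175, 157] 2138 [101 101 101]
plain_tub top 0.54 [237, 174, 292, 193] 1124 [62 62 61]
```

View pics/crop1.png

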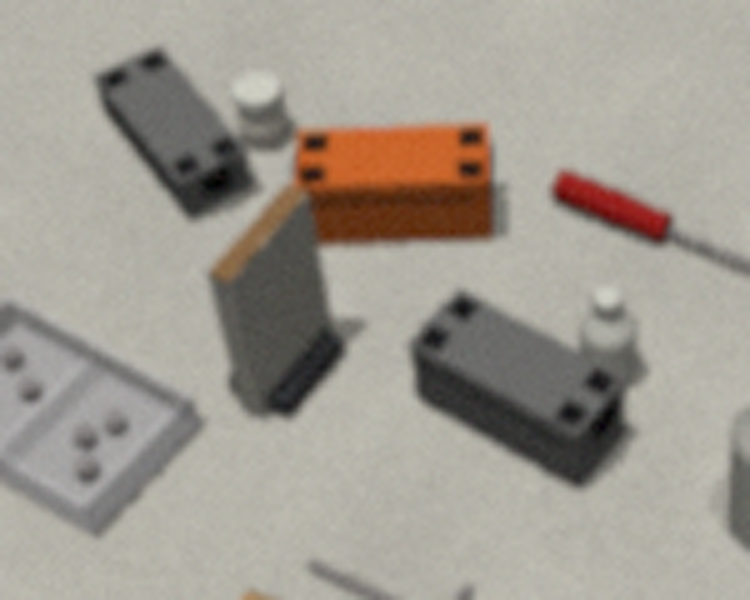

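View pics/crop2.png

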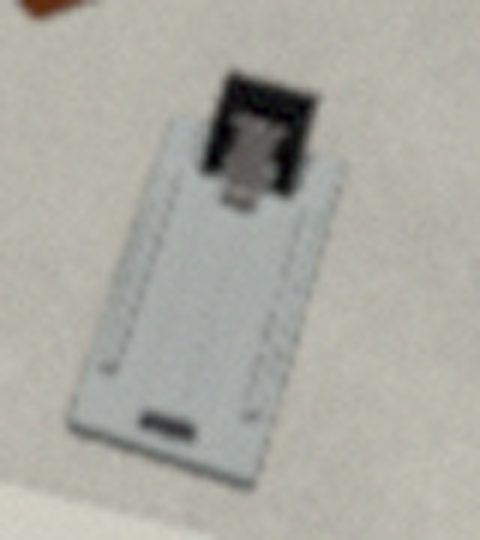

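The crop confirms it. The deep grey case with the nozzle bottle is at scene (235,205), and the shallow grey one with the pot is at (165,155). Now I fit the poses.

```bash
cat > f1.py <<'E'
from h import *
D=np.load("m0.npz"); f=lambda k:D[k].astype(np.float32)
g=lambda m,z:back([[np.nonzero(m)[1].mean(),np.nonzero(m)[0].mean()]],z,"top")[0]
P={}
d={"top":f("deep_case|top|1"),"scene":f("deep_case|scene|2")}
s={"top":f("shallow_case|top|0"),"scene":f("shallow_case|scene|0")}
dk={"scene":f("dock|scene|0")}
for nm,b,ms,a in(("deep",CASE(.066),d,np.pi/2),("shallow",CASE(.046,.003),s,1.1)):
    c=g(ms["top"],.05)
    for sub in(["top"],["scene"],["top","scene"]):
        p,e=fit(b,{k:ms[k] for k in sub},[c[0],c[1],a]); print(nm,sub,np.round(p,4),round(e,3))
    P[nm]=p
p,e=fit(DOCK,dk,[.41,.345,0.05]); print("dock",p,e); P["dock"]=p
for nm,k,z in(("glue","glue_bottle|top|0",.08),("pot","paint_pot|top|0",.05),("tall","tall_bottle|top|0",.12),("panel","panel_offcut|top|0",.1)):
    print(nm,g(f(k),z))
np.savez("P.npz",**P)
im={n:manip.grab_frame(n) for n in("scene","top")}
def edges(o,b,pose,n,k,off):
    q=proj(place(b,*pose),n)
    for i in range(8):
        for j in range(i):
            if bin(i^j).count("1")==1: cv2.line(o,*[tuple(np.round((q[t]-off+.5)*k).astype(int)) for t in(i,j)],(0,255,0),1)
def ov(n,x0,y0,w,h,k,fn):
    o=cv2.resize(im[n][y0:y0+h,x0:x0+w],None,fx=k,fy=k,interpolation=cv2.INTER_CUBIC)
    for nm,bs in(("deep",CASE(.066)),("shallow",CASE(.046,.006)),("dock",DOCK)):
        for b in bs: edges(o,b,P[nm],n,k,np.array([x0,y0]))
    cv2.imwrite(fn,o)
ov("top",230,160,200,80,4,"pics/o1.png");ov("top",100,160,90,100,6,"pics/o2.png");ov("scene",140,130,130,100,6,"pics/o3.png");ov("scene",310,190,80,90,6,"pics/o4.png")
E
python3 f1.py
```

```text
deep ['top'] [ 0.5651 -0.013   1.4637] 0.058
deep ['scene'] [ 0.5626 -0.013   1.4668] 0.064
deep ['top', 'scene'] [ 0.5642 -0.0126  1.4603] 0.067
shallow ['top'] [ 0.4697 -0.376   1.1471] 0.066
shallow ['scene'] [ 0.4617 -0.3811  1.1308] 0.067
shallow ['top', 'scene'] [ 0.4673 -0.3762  1.1197] 0.103
dock [0.49614092 0.36369274 0.12943308] 0.049768686294555664
glue [0.5002187  0.02257781 0.08      ]
pot [ 0.42349074 -0.32224553  0.05      ]
tall [0.55756927 0.17009205 0.12      ]
panel [ 0.60704845 -0.17017111  0.1       ]
```

View pics/o1.png

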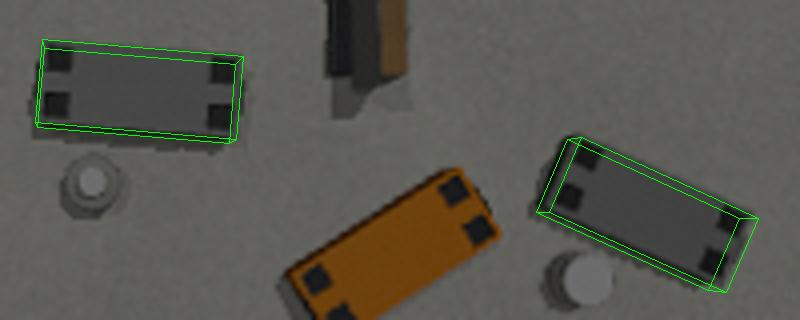

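View pics/o2.png

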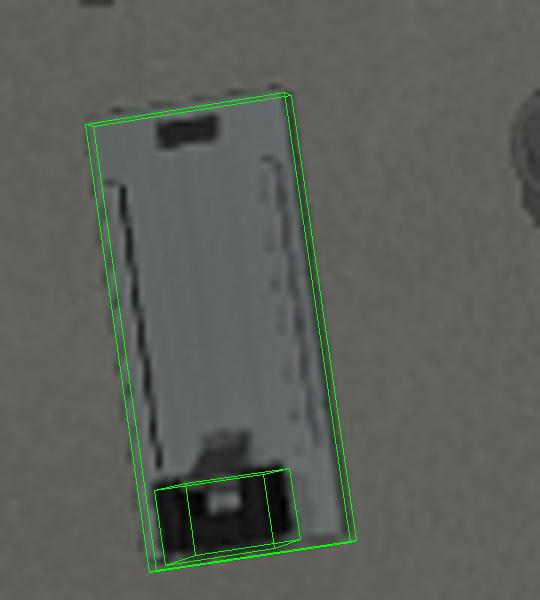

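View pics/o4.png

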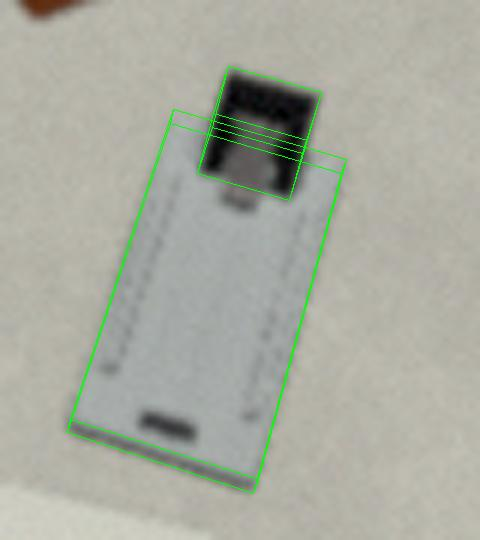

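View pics/o3.png

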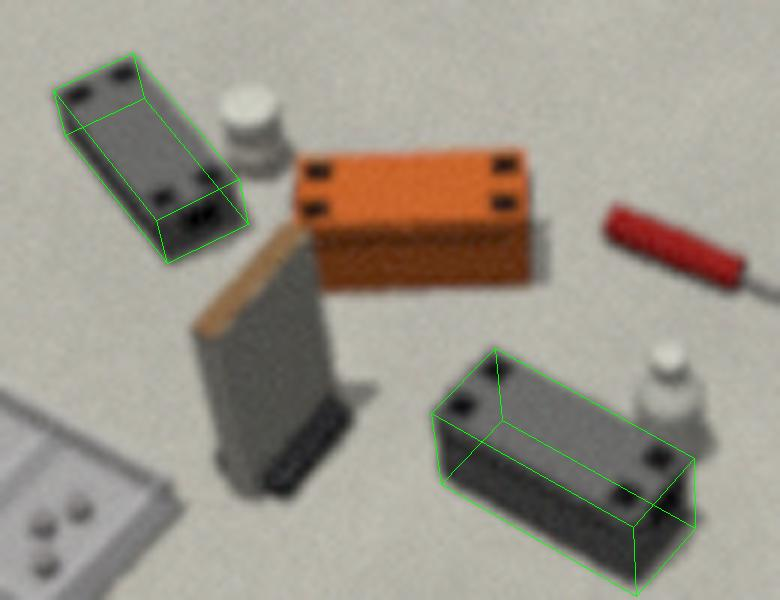

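```bash
cat > f2.py <<'E'
from h import *
from scipy.optimize import least_squares
P=dict(np.load("P.npz")); im={n:np.mean([manip.grab_frame(n).astype(np.float32).mean(2) for _ in range(2)],0).astype(np.float32) for n in("scene","top")}
def recess(pose,h,n,im,rad=5):
    L=np.array([[sx*.057,sy*.016,h-.001] for sx in(1,-1) for sy in(1,-1)])
    q=proj(place(L,*pose),n); out=[]
    k=6
    for u,v in q:
        pt=cv2.getRectSubPix(im,(17,17),(float(u),float(v))); pt=cv2.resize(pt,None,fx=k,fy=k,interpolation=cv2.INTER_CUBIC)
        out.append(pt)
    return L,q,out
def fitrec(nm,h,cams,show=False):
    pose=P[nm].copy()
    # template: dark squares - maximise darkness inside recess vs. ring
    def score(p):
        e=0
        for n in cams:
            for sx in(1,-1):
                for sy in(1,-1):
                    g=np.linspace(-.008,.008,7); X,Y=np.meshgrid(g,g)
                    a=np.c_[X.ravel()+sx*.057,Y.ravel()+sy*.016,np.full(49,h)]
                    t=np.linspace(-.0125,.0125,9); r=np.r_[np.c_[t,0*t-.0125],np.c_[t,0*t+.0125],np.c_[0*t-.0125,t],np.c_[0*t+.0125,t]]
                    b=np.c_[r[:,0]+sx*.057,r[:,1]+sy*.016,np.full(len(r),h)]
                    qa=proj(place(a,*p),n).astype(np.float32); qb=proj(place(b,*p),n).astype(np.float32)
                    va=cv2.remap(im[n],qa[None,:,0],qa[None,:,1],cv2.INTER_LINEAR); vb=cv2.remap(im[n],qb[None,:,0],qb[None,:,1],cv2.INTER_LINEAR)
                    e+=va.mean()-np.minimum(vb,90).mean()
        return e
    best=None
    for dx in(-.004,0,.004):
        for dy in(-.004,0,.004):
            r=minimize(score,pose+[dx,dy,0],method="Nelder-Mead",options=dict(initial_simplex=pose+[dx,dy,0]+np.array([[0,0,0],[.003,0,0],[0,.003,0],[0,0,.04]]),xatol=1e-4,fatol=1e-3))
            if best is None or r.fun<best.fun: best=r
    return best.x,best.fun
if __name__=="__main__":
    for nm,h in(("deep",.066),("shallow",.046)):
        for c in(["top"],["scene"],["top","scene"]): r=fitrec(nm,h,c); print(nm,c,np.round(r[0],4),round(r[1],1))
        P[nm]=r[0]
    # dock edge fit
    G={n:cv2.magnitude(cv2.Sobel(cv2.GaussianBlur(i,(0,0),1),cv2.CV_32F,1,0),cv2.Sobel(cv2.GaussianBlur(i,(0,0),1),cv2.CV_32F,0,1)) for n,i in im.items()}
    def seg(a,b): return np.linspace(a,b,30)
    pl=np.r_[seg([-.125,-.05,.014],[.095,-.05,.014]),seg([-.125,.05,.014],[.095,.05,.014]),seg([.095,-.05,.014],[.095,.05,.014])]
    ho=np.r_[seg([-.12,-.026,.07],[-.085,-.026,.07]),seg([-.12,.026,.07],[-.085,.026,.07]),seg([-.12,-.026,.07],[-.12,.026,.07]),seg([-.085,-.026,.07],[-.085,.026,.07])]
    def sc(p,cams):
        e=0
        for n in cams:
            q=proj(place(np.r_[pl,ho],*p),n).astype(np.float32); e-=np.minimum(cv2.remap(G[n],q[None,:,0],q[None,:,1],cv2.INTER_LINEAR),120).mean()
        return e
    for c in(["top"],["scene"],["top","scene"]):
        best=None
        for dx in(-.006,0,.006):
            for dy in(-.006,0,.006):
                p0=P["dock"]+[dx,dy,0]
                r=minimize(sc,p0,args=(c,),method="Nelder-Mead",options=dict(initial_simplex=p0+np.array([[0,0,0],[.004,0,0],[0,.004,0],[0,0,.04]]),xatol=1e-4,fatol=1e-3))
                if best is None or r.fun<best.fun: best=r
        print("dock",c,np.round(best.x,4),round(best.fun,1))
    P["dock"]=best.x
    np.savez("P2.npz",**P)
    src=open("f1.py").read().split("im={n:")[1]; 
    im={n:manip.grab_frame(n) for n in im}
    exec("def edges"+src.split("def edges")[1])
E
python3 f2.py
```

```text
Traceback (most recent call last):
  File "f2.py", line 36, in <module>
    for c in(["top"],["scene"],["top","scene"]): r=fitrec(nm,h,c); print(nm,c,np.round(r[0],4),round(r[1],1))
                                                   ~~~~~~^^^^^^^^
  File "f2.py", line 31, in fitrec
    r=minimize(score,pose+[dx,dy,0],method="Nelder-Mead",options=dict(initial_simplex=pose+[dx,dy,0]+np.array([[0,0,0],[.003,0,0],[0,.003,0],[0,0,.04]]),xatol=1e-4,fatol=1e-3))
  File "f2.py", line 24, in score
    qa=proj(place(a,*p),n).astype(np.float32); qb=proj(place(b,*p),n).astype(np.float32)
                                                  ~~~~^^^^^^^^^^^^^^^
  File "h.py", line 9, in proj
    K,d,t,Rm=cal(n); rv,_=cv2.Rodrigues(Rm.T); return cv2.projectPoints(np.asarray(P,float).reshape(-1,3),rv,-Rm.T@t,K,d)[0].reshape(-1,2)
             ~~~^^^
  File "h.py", line 6, in cal
    c=manip.get_calibration(n); q=np.array(c["attitude"]); Rm=R.from_quat([q[1],q[2],q[3],q[0]]).as_matrix()
ValueError: time passes only in moves, steps and waits
```

Calibration calls are limited per call, so I cache the result in a file.

```bash
python3 - <<'E'
s=open("h.py").read()
a=s.index("def cal(n)");b=s.index("def proj")
s=s[:a]+'''def _cal(n):
    c=manip.get_calibration(n); q=np.array(c["attitude"]); Rm=R.from_quat([q[1],q[2],q[3],q[0]]).as_matrix()
    K=np.array([[c["fx"],0,c["cx"]],[0,c["fy"],c["cy"]],[0,0,1]]); return K,np.array(c["dist"]),np.array(c["xyz"]),Rm
CAL={n:_cal(n) for n in("scene","top")}
def cal(n): return CAL[n]
'''+s[b:]
open("h.py","w").write(s)
E
python3 f2.py; python3 -c "
from plant import manip;print(manip.state()['time'])"
```

```text
deep ['top'] [ 0.5661 -0.0139  1.4703] -145.7
deep ['scene'] [ 0.5628 -0.0149  1.4752] -115.8
deep ['top', 'scene'] [ 0.5652 -0.0143  1.4724] -247.6
shallow ['top'] [ 0.4717 -0.3758  1.1235] -145.9
shallow ['scene'] [ 0.4689 -0.3759  1.1304] -92.6
shallow ['top', 'scene'] [ 0.4709 -0.3758  1.1262] -230.2
dock ['top'] [0.4947 0.3571 0.1323] -70.9
dock ['scene'] [0.5062 0.3674 0.1187] -91.6
dock ['top', 'scene'] [0.4965 0.3598 0.1164] -154.2
1.7
```

View pics/o1.png

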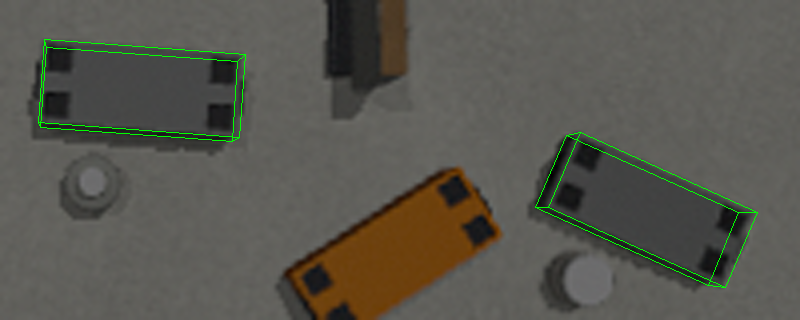

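View pics/o2.png

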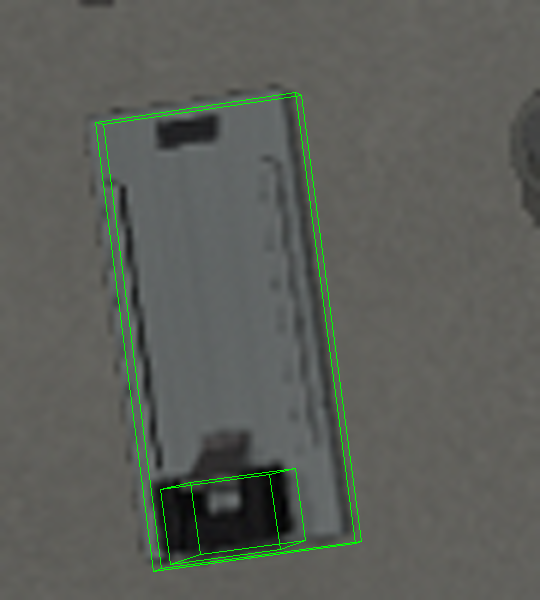

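View pics/o4.png

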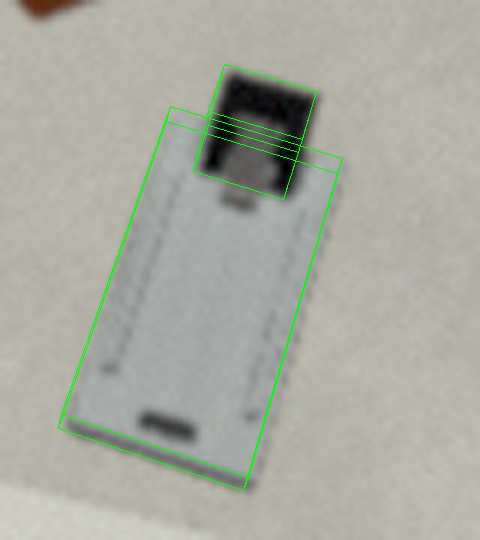

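View pics/o3.png

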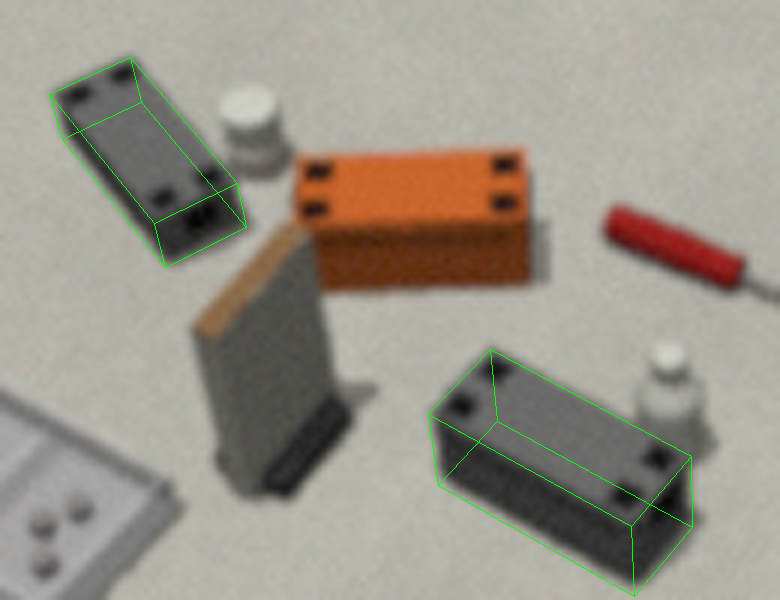

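```bash
cat > f3.py <<'E'
from h import *
from scipy.optimize import least_squares
def cents(pose,h,n,img,rad=.011):
    # weighted centroid of darkness inside a window around each predicted recess; iterated
    L=np.array([[sx*.057,sy*.016,h-.0015] for sx in(1,-1) for sy in(1,-1)]); q=proj(place(L,*pose),n); out=[]
    for u,v in q:
        c=np.array([u,v])
        for it in range(8):
            k=8;w=9
            pt=cv2.getRectSubPix(img,(w,w),(float(c[0]),float(c[1]))); pt=cv2.resize(pt,None,fx=k,fy=k,interpolation=cv2.INTER_LINEAR)
            yy,xx=np.mgrid[:w*k,:w*k]; xx=(xx+.5)/k-w/2; yy=(yy+.5)/k-w/2
            lid=np.median(img_lid(pose,h,n,img)); lo=pt.min(); wt=np.clip((lo+lid)/2-pt,0,None)*(xx**2+yy**2<4.2**2)
            c=c+np.array([(wt*xx).sum(),(wt*yy).sum()])/wt.sum()
        out.append(c)
    return L,q,np.array(out)
def img_lid(pose,h,n,img):
    g=np.array([[x,y,h] for x in np.linspace(-.03,.03,9) for y in np.linspace(-.015,.015,5)]); q=proj(place(g,*pose),n).astype(np.float32)
    return cv2.remap(img,q[None,:,0],q[None,:,1],cv2.INTER_LINEAR)
def fitc(pose,h,n,img,z=0):
    p=np.array(pose,float)
    for _ in range(3):
        L,q,o=cents(p,h,n,img)
        r=least_squares(lambda x:(proj(place(L,*x),n)-o).ravel(),p,x_scale=[.01,.01,.1]); p=r.x
    return p,np.abs(r.fun).max(),o
def grabs(k=2): return {n:np.mean([manip.grab_frame(n).astype(np.float32).mean(2) for _ in range(k)],0).astype(np.float32) for n in("scene","top")}
if __name__=="__main__":
    P=dict(np.load("P2.npz")); im=grabs(1)
    for nm,h in(("deep",.066),("shallow",.046)):
        for n in im:
            p,e,o=fitc(P[nm],h,n,im[n]); print(nm,n,np.round(p,4),"res px",round(e,2),np.round(o,1).tolist())
E
python3 f3.py
```

```text
deep scene [ 0.5623 -0.0152  1.47  ] res px 0.07 [[249.5, 205.9], [243.8, 212.4], [222.2, 191.3], [216.4, 197.3]]
deep top [ 0.5656 -0.0131  1.4718] res px 0.06 [[243.4, 185.5], [244.3, 174.2], [284.5, 188.6], [285.3, 177.1]]
shallow scene [ 0.4768 -0.3644  1.1368] res px 4.82 [[173.2, 166.0], [173.1, 166.0], [160.1, 141.9], [152.5, 145.4]]
shallow top [ 0.4713 -0.3747  1.1209] res px 0.12 [[371.9, 208.7], [376.5, 198.4], [408.0, 225.2], [412.3, 214.7]]
```

```bash
python3 - <<'E'
from h import *
im=manip.grab_frame("top").astype(float)
for _ in range(3): im+=manip.grab_frame("top")
im=np.clip((im/4-20)*2.2,0,255).astype(np.uint8)
o=cv2.resize(im[165:262,108:168],None,fx=8,fy=6,interpolation=cv2.INTER_LINEAR)
o=cv2.resize(im[168:200,108:168],None,fx=12,fy=12,interpolation=cv2.INTER_LINEAR); cv2.imwrite("pics/d1.png",o)
o=cv2.resize(im[224:262,108:168],None,fx=12,fy=12,interpolation=cv2.INTER_LINEAR); cv2.imwrite("pics/d2.png",o)
E
```

```text
(no output)
```

View pics/d1.png

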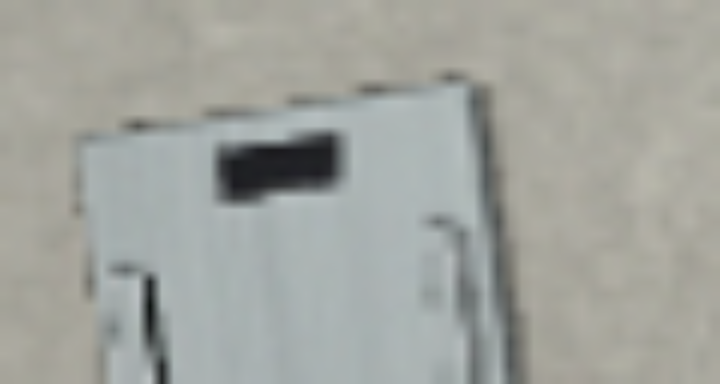

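View pics/d2.png

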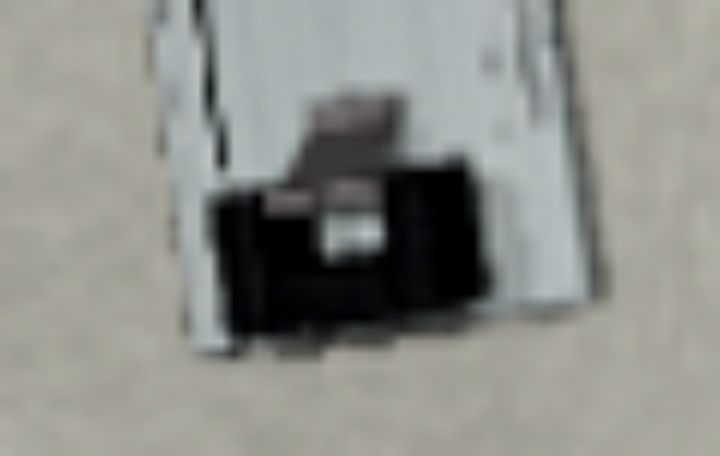

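```bash
python3 - <<'E'
from h import *
from scipy.optimize import least_squares
o=np.array([[114.8,179.5],[147.1,175.1],[124.0,253.1],[157.0,249.2]])-.45+.0
L=np.array([[.095,.05,.014],[.095,-.05,.014],[-.125,.05,.014],[-.125,-.05,.014]])
for z in(0,):
    r=least_squares(lambda x:(proj(place(L,*x),"top")-o).ravel(),[.49,.36,.13],x_scale=[.01,.01,.1]); p=r.x; print(p,r.fun.round(2))
s=np.array([[-.015,0,.014]]);print("seat",place(s,*p))
b=back(o,.014,"top");print(np.linalg.norm(b[0]-b[1]),np.linalg.norm(b[0]-b[2]),np.linalg.norm(b[1]-b[3]))
H=np.array([[-.085,.026,.07],[-.085,-.026,.07],[-.12,.026,.07],[-.12,-.026,.07]])
print("housing top pred in d2:",((proj(place(H,*p),"top")-[108,224]+.5)*12).round())
q=proj(place(np.array([[.06,.043,.022],[.06,-.043,.022]]),*p),"scene");print(q)
print("scene plate",proj(place(L,*p),"scene").round(1))
P=dict(np.load("P2.npz"));P["dock"]=p;P["deep"]=[.5656,-.0131,1.4718];P["shallow"]=[.4713,-.3747,1.1209];np.savez("P3.npz",**P)
E
```

```text
[0.49970329 0.36460664 0.11235674] [-0.54 -0.4   0.52 -0.77 -0.33  0.85  0.32  0.32]
seat [[0.48479787 0.36292483 0.014     ]]
0.09673505638309002 0.21629880689213812 0.2169469641129302
housing top pred in d2: [[202. 196.]
 [421. 167.]
 [222. 345.]
 [440. 317.]]
[[352.74512296 259.23598395]
 [326.13837858 250.4159287 ]]
scene plate [[351.8 270.4]
 [320.6 259.9]
 [367.6 217.1]
 [338.9 208.4]]
```

```bash
python3 - <<'E'
from h import *
from scipy.optimize import least_squares
L=np.array([[.095,.05,.014],[.095,-.05,.014],[-.125,.05,.014],[-.125,-.05,.014]])
ot=np.array([[114.8,179.5],[147.1,175.1],[124.0,253.1],[157.0,249.2]])-.45
os=np.array([[352.5,270],[321.3,260.8],[367.5,216.7],[339.2,208.3]])-.4
for w in((1,0),(0,1),(1,1)):
    f=lambda x:np.r_[w[0]*(proj(place(L,*x),"top")-ot).ravel(),w[1]*(proj(place(L,*x),"scene")-os).ravel()]
    r=least_squares(f,[.49,.36,.13],x_scale=[.01,.01,.1]); print(w,r.x.round(4),np.abs(r.fun).max().round(2))
E
python3 -m creep '[[0,0,0,0,0,0,1]]'
```

```text
(1, 0) [0.4997 0.3646 0.1124] 0.85
(0, 1) [0.4982 0.3641 0.1258] 0.65
(1, 1) [0.4992 0.3644 0.1183] 1.1
time: 2.08
tool_pos: [0.187, 0.5964, 0.2313]
tool_rot: [0.0, 0.151, 0.988, 0.0]
contact_force: [-0.3, -0.9, 0.8]
gripper_width: 0.998
```

```bash
python3 -m creep '[[0,0,7.12,0,0,0,1],[0,0,7.12,0,0,0,1],[0,0,7.12,0,0,0,1],[0,0,7.12,0,0,0,1],[0,0,7.12,0,0,0,1],[0,0,7.12,0,0,0,1],[0,0,7.12,0,0,0,1],[0,0,7.12,0,0,0,1],[0,0,7.12,0,0,0,1],[0,0,7.12,0,0,0,1],[0,0,7.12,0,0,0,1],[0,0,0,0,0,0,1]]'
python3 -m creep '[[0,0,0,-0.0295,0.0218,0,1],[0,0,0,-0.0295,0.0218,0,1],[0,0,0,-0.0295,0.0218,0,1],[0,0,0,-0.0295,0.0218,0,1],[0,0,0,-0.0295,0.0218,0,1],[0,0,0,-0.0295,0.0218,0,1],[0,0,0,-0.0295,0.0218,0,1],[0,0,0,-0.0295,0.0218,0,1],[0,0,0,-0.0295,0.0218,0,1],[0,0,0,-0.0295,0.0218,0,1],[0,0,0,-0.0295,0.0218,0,1],[0,0,0,-0.0295,0.0218,0,1],[0,0,0,-0.0295,0.0218,0,1],[0,0,0,-0.0295,0.0218,0,1],[0,0,0,-0.0295,0.0218,0,1],[0,0,0,-0.0295,0.0218,0,1],[0,0,0,-0.0295,0.0218,0,1],[0,0,0,-0.0295,0.0218,0,1],[0,0,0,-0.0295,0.0218,0,1],[0,0,0,-0.0295,0.0218,0,1]]'
cat > go.py <<'E'
import sys
from h import *
# usage: go.py x y yaw_of_tool_x [z] -> remaining shift in tool axes, turn about tool z
s=manip.state(); q=s["tool_rot"]; M=R.from_quat([q[1],q[2],q[3],q[0]]).as_matrix(); p=s["tool_pos"]
t=np.array([float(v) for v in sys.argv[1:5]]) 
yaw=np.arctan2(M[1,0],M[0,0]); d=np.array([t[0],t[1],t[3]])-p
print("t",round(s["time"],2),"tcp",p.round(4),"yaw",round(yaw,4),"tilt",M[:,2].round(4),"j",s["joint_pos"].round(3),"F",s["contact_force"].round(2),"w",round(s["gripper_width"],3))
print("shift tool axes",(M.T@d).round(4),"turn z deg",round(np.degrees(-((t[2]-yaw+np.pi)%(2*np.pi)-np.pi)),2))
c,sn=np.cos(t[2]),np.sin(t[2]); print("after turn shift", round(c*d[0]+sn*d[1],4),round(sn*d[0]-c*d[1],4),round(-d[2],4))
E
python3 go.py .5636 -.033 1.4718 .026
```

```text
time: 3.08
tool_pos: [0.187, 0.5963, 0.2313]
tool_rot: [0.0, 0.742, 0.67, -0.0]
contact_force: [-0.6, -0.1, 0.6]
gripper_width: 1.0
time: 4.75
tool_pos: [0.5626, -0.036, 0.2315]
tool_rot: [0.0, 0.74, 0.672, 0.0]
contact_force: [0.1, 0.5, -0.4]
gripper_width: 0.998
t 4.75 tcp [ 0.5626 -0.036   0.2315] yaw 1.4741 tilt [ 5.e-04  0.e+00 -1.e+00] j [-0.196 -0.093  1.757  0.     1.478 -0.099] F [ 0.09  0.49 -0.44] w 0.998
shift tool axes [0.0031 0.0006 0.2055] turn z deg 0.13
after turn shift 0.0031 0.0007 0.2055
```

```bash
python3 -m creep '[[0,0,0,0.003,0.0006,0.036,1],[0,0,0,0,0,0.036,1],[0,0,0,0,0,0.036,1],[0,0,0,0,0,0.02,1],[0,0,0,0,0,0,1]]'
python3 - <<'E'
from h import *
for n,(x,y,w,h) in {"scene":(170,130,130,110),"top":(210,140,110,90)}.items():
    cv2.imwrite(f"pics/a_{n}.png",cv2.resize(manip.grab_frame(n)[y:y+h,x:x+w],None,fx=5,fy=5,interpolation=cv2.INTER_CUBIC))
E
```

```text
time: 5.17
tool_pos: [0.5585, -0.0307, 0.097]
tool_rot: [-0.004, 0.741, 0.672, -0.003]
contact_force: [-1.3, 0.5, -0.3]
gripper_width: 1.001
```

View pics/a_scene.png

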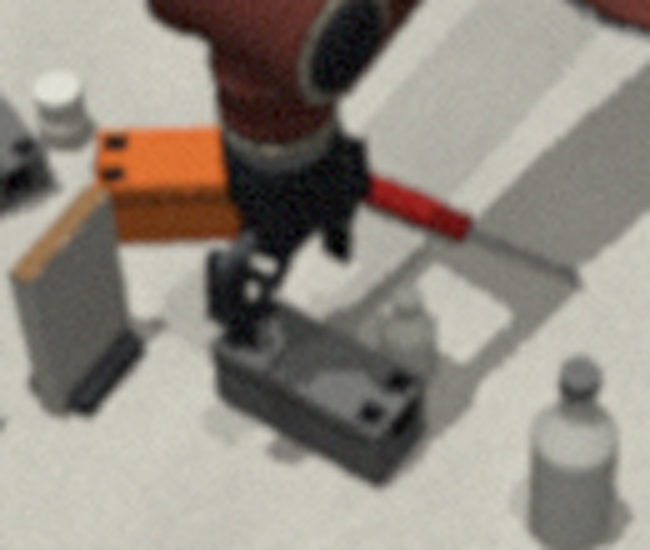

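View pics/a_top.png

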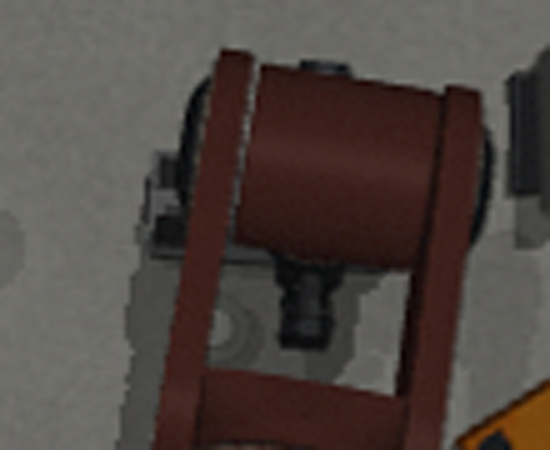

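```bash
python3 go.py .5636 -.033 1.4718 .026
```

```text
t 5.27 tcp [ 0.5626 -0.0312  0.1031] yaw 1.4727 tilt [-1.1e-03  2.0e-04 -1.0e+00] j [-0.187  0.022  1.867 -0.     1.254 -0.089] F [ 0.38 -0.54  0.06] w 0.999
shift tool axes [-0.0017  0.0013  0.0771] turn z deg 0.05
after turn shift -0.0017 0.0012 0.0771
```

```bash
python3 -m creep '[[0,0,0,-0.0015,0.001,0.012,1],[0,0,0,0,0,0.015,1],[0,0,0,0,0,0.015,1],[0,0,0,0,0,0.015,1],[0,0,0,0,0,0.012,1],[0,0,0,0,0,0.008,1],[0,0,0,0,0,0,1]]'; python3 go.py .5636 -.033 1.4718 .026
```

```text
time: 5.85
tool_pos: [0.5631, -0.0328, 0.0252]
tool_rot: [-0.001, 0.741, 0.671, -0.0]
contact_force: [-0.4, -0.7, -1.0]
gripper_width: 0.999
t 5.85 tcp [ 0.5631 -0.0328  0.0252] yaw 1.4713 tilt [-1.6e-03  3.0e-04 -1.0e+00] j [-0.19   0.13   1.9   -0.     1.113 -0.091] F [-0.42 -0.69 -0.98] w 0.999
shift tool axes [-0.0002  0.0005 -0.0008] turn z deg -0.03
after turn shift -0.0002 0.0005 -0.0008
```

```bash
python3 -m creep '[[0,0,0,0,0,0,0.7],[0,0,0,0,0,0,0.6],[0,0,0,0,0,0,0.4],[0,0,0,0,0,0,0.3],[0,0,0,0,0,0,0.3],[0,0,0,0,0,0,0.3],[0,0,0,0,0,0,0.3],[0,0,0,0,0,0,0.3]]'; python3 -m creep '[[0,0,0,0,0,-0.005,0.3],[0,0,0,0,0,-0.01,0.3],[0,0,0,0,0,-0.015,0.3],[0,0,0,0,0,0,0.3]]'
```

```text
time: 6.52
tool_pos: [0.5648, -0.0331, 0.0278]
tool_rot: [0.001, 0.741, 0.671, 0.001]
contact_force: [0.2, -0.5, 6.9]
gripper_width: 0.677
time: 6.85
tool_pos: [0.5648, -0.033, 0.0585]
tool_rot: [0.001, 0.742, 0.671, 0.001]
contact_force: [2.6, 0.1, -5.1]
gripper_width: 0.667
```

```bash
python3 -m creep '[[0,0,0,0,0,-0.02,0.3],[0,0,0,0,0,-0.03,0.3],[0,0,0,0,0,-0.03,0.3],[0,0,0,0,0,-0.03,0.3],[0,0,0,0,0,-0.03,0.3],[0,0,0,0,0,-0.03,0.3],[0,0,0,0,0,-0.02,0.3],[0,0,0,0,0,0,0.3]]'; python3 - <<'E'
from h import *
for n,(x,y,w,h) in {"scene":(130,60,190,150)}.items():
    cv2.imwrite(f"pics/b_{n}.png",cv2.resize(manip.grab_frame(n)[y:y+h,x:x+w],None,fx=4,fy=4,interpolation=cv2.INTER_CUBIC))
E
python3 go.py .53 .35 3.2616 .25
```

```text
time: 7.52
tool_pos: [0.566, -0.0333, 0.2519]
tool_rot: [0.004, 0.742, 0.671, 0.003]
contact_force: [1.4, 0.0, -4.1]
gripper_width: 0.667
t 7.57 tcp [ 0.5648 -0.0331  0.2485] yaw 1.4708 tilt [ 0.0048 -0.001  -1.    ] j [-0.19  -0.101  1.736 -0.     1.502 -0.09 ] F [-0.17 -0.06 -6.41] w 0.673
shift tool axes [ 0.3777 -0.0728 -0.0021] turn z deg -102.6
after turn shift -0.0113 0.3845 -0.0015
```

View pics/b_scene.png

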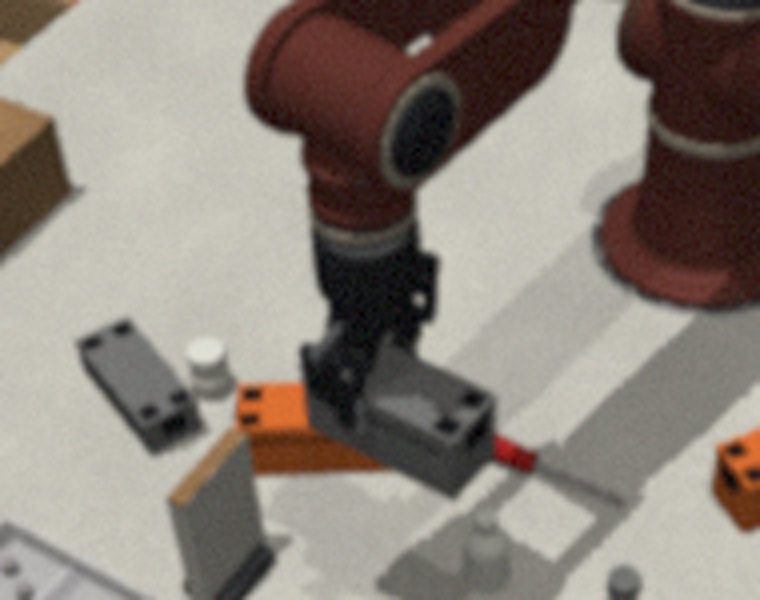

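```bash
python3 -m creep '[[0,0,-4,0,0,0,0.3],[0,0,-7,0,0,0,0.3],[0,0,-7,0,0,0,0.3],[0,0,-7,0,0,0,0.3],[0,0,-7,0,0,0,0.3],[0,0,-7,0,0,0,0.3],[0,0,-7,0,0,0,0.3],[0,0,-7,0,0,0,0.3],[0,0,-7,0,0,0,0.3],[0,0,-7,0,0,0,0.3],[0,0,-7,0,0,0,0.3],[0,0,-7,0,0,0,0.3],[0,0,-7,0,0,0,0.3],[0,0,-7,0,0,0,0.3],[0,0,-5,0,0,0,0.3],[0,0,-2.6,0,0,0,0.3],[0,0,0,0,0,0,0.3]]'; python3 go.py .539 .3692 3.2616 .25
```

```text
time: 8.98
tool_pos: [0.5621, -0.0325, 0.2422]
tool_rot: [-0.003, -0.06, 0.998, 0.001]
contact_force: [0.1, 0.5, -5.5]
gripper_width: 0.673
t 8.98 tcp [ 0.5621 -0.0325  0.2422] yaw -3.021 tilt [-0.0055  0.0013 -1.    ] j [-0.19  -0.097  1.742  0.     1.502 -1.881] F [ 0.14  0.47 -5.52] w 0.673
shift tool axes [-0.0253  0.4016 -0.0071] turn z deg 0.03
after turn shift -0.0251 0.4016 -0.0078
```

```bash
python3 -m creep '[[0,0,0,-0.001,0.01,0,0.3],[0,0,0,-0.001,0.018,0,0.3],[0,0,0,-0.0016,0.025,0,0.3],[0,0,0,-0.0016,0.025,0,0.3],[0,0,0,-0.0016,0.025,0,0.3],[0,0,0,-0.0016,0.025,0,0.3],[0,0,0,-0.0016,0.025,0,0.3],[0,0,0,-0.0016,0.025,0,0.3],[0,0,0,-0.0016,0.025,0,0.3],[0,0,0,-0.0016,0.025,0,0.3],[0,0,0,-0.0016,0.025,0,0.3],[0,0,0,-0.0016,0.025,0,0.3],[0,0,0,-0.0016,0.025,0,0.3],[0,0,0,-0.0016,0.025,0,0.3],[0,0,0,-0.0016,0.025,0,0.3],[0,0,0,-0.0016,0.025,0,0.3],[0,0,0,-0.001,0.016,0,0.3],[0,0,0,0,0.008,0,0.3],[0,0,0,0,0,0,0.3],[0,0,0,0,0,0,0.3]]'; python3 go.py .539 .3692 3.2616 .25
```

```text
time: 10.65
tool_pos: [0.5405, 0.3688, 0.2456]
tool_rot: [-0.0, -0.06, 0.998, -0.001]
contact_force: [0.3, -0.3, -4.8]
gripper_width: 0.671
t 10.65 tcp [0.5405 0.3688 0.2456] yaw -3.0216 tilt [-9.0e-04 -1.5e-03 -1.0e+00] j [ 4.860e-01  1.140e-01  1.524e+00 -1.000e-03  1.505e+00 -1.205e+00] F [ 0.31 -0.3  -4.83] w 0.671
shift tool axes [ 0.0015  0.0006 -0.0044] turn z deg -0.0
after turn shift 0.0015 0.0006 -0.0044
```

```bash
python3 -m creep '[[0,0,0,0.001,0,0.015,0.3],[0,0,0,0,0,0.025,0.3],[0,0,0,0,0,0.025,0.3],[0,0,0,0,0,0.025,0.3],[0,0,0,0,0,0.025,0.3],[0,0,0,0,0,0.025,0.3],[0,0,0,0,0,0.02,0.3],[0,0,0,0,0,0.015,0.3],[0,0,0,0,0,0.005,0.3],[0,0,0,0,0,0,0.3],[0,0,0,0,0,0,0.3]]'; python3 go.py .539 .3692 3.2616 .0418
python3 - <<'E'
from h import *
for n,(x,y,w,h) in {"scene":(290,130,110,150),"top":(90,150,100,120)}.items():
    cv2.imwrite(f"pics/c_{n}.png",cv2.resize(manip.grab_frame(n)[y:y+h,x:x+w],None,fx=4,fy=4,interpolation=cv2.INTER_CUBIC))
E
```

```text
time: 11.57
tool_pos: [0.5404, 0.369, 0.0671]
tool_rot: [0.001, -0.06, 0.998, 0.0]
contact_force: [0.5, 0.2, -4.2]
gripper_width: 0.669
t 11.57 tcp [0.5404 0.369  0.0671] yaw -3.0222 tilt [ 1.1e-03  5.0e-04 -1.0e+00] j [ 0.485  0.266  1.662 -0.     1.212 -1.205] F [ 0.51  0.15 -4.19] w 0.669
shift tool axes [0.0014 0.0003 0.0253] turn z deg -0.04
after turn shift 0.0014 0.0004 0.0253
```

View pics/c_scene.png

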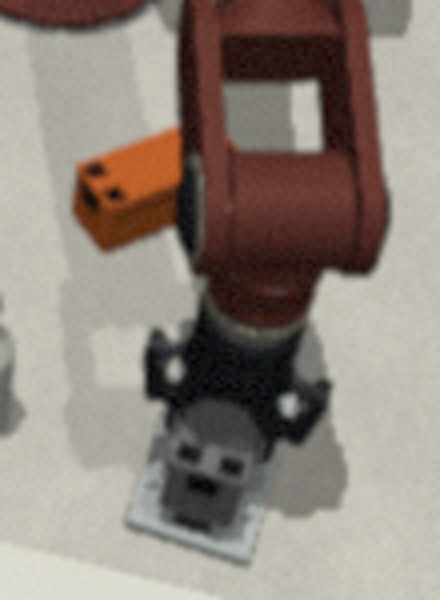

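View pics/c_top.png

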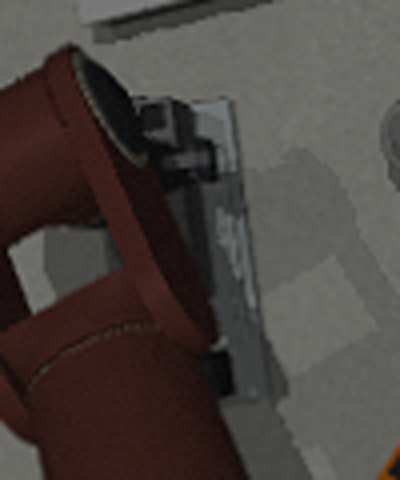

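```bash
cat > ov.py <<'E'
from h import *
import sys
def draw(n,x0,y0,w,h,k,items,fn):
    o=cv2.resize(manip.grab_frame(n)[y0:y0+h,x0:x0+w],None,fx=k,fy=k,interpolation=cv2.INTER_CUBIC)
    for b,pose,z,col in items:
        q=proj(place(b,*pose,z),n)
        for i in range(8):
            for j in range(i):
                if bin(i^j).count("1")==1: cv2.line(o,*[tuple(np.round((q[t]-[x0,y0]+.5)*k).astype(int)) for t in(i,j)],col,1)
    cv2.imwrite(fn,o)
STR=[box(-.08,.06,.035,.043,.014,.022),box(-.08,.06,-.043,-.035,.014,.022)]
E
python3 - <<'E'
from ov import *
D=(.4992,.3644,.12); a=.12; tcp=np.array([.5404,.369]); c=tcp-.02*np.array([np.cos(a),np.sin(a)]); print(c)
it=[(box(-.07,.07,-.029,.029,0,.066),(c[0],c[1],a),.0406,(0,0,255))]+[(b,D,0,(0,255,0)) for b in DOCK+STR]
draw("scene",315,215,50,65,11,it,"pics/c2.png")
E
```

```text
[0.52054383 0.36660576]
```

View pics/c2.png

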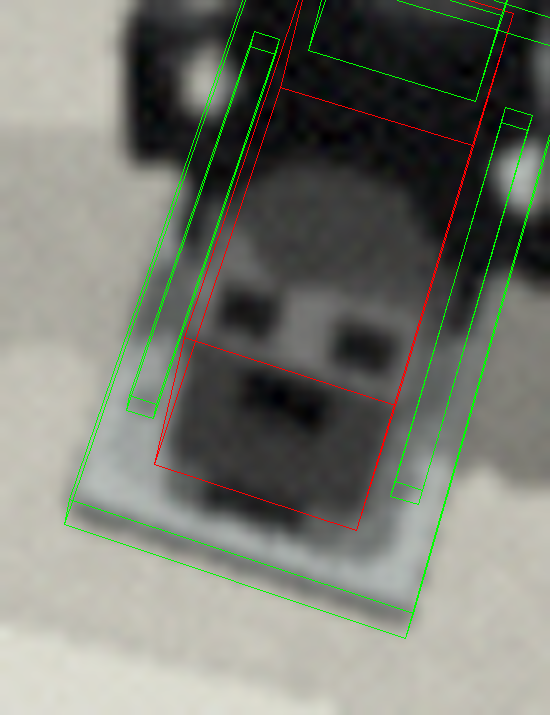

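```bash
python3 - <<'E'
from h import *
uv=np.array([[247,312],[366,347]])/11+[315,215]-.5
b=back(uv,.105,"scene"); print(b, np.linalg.norm(b[0]-b[1]))
m=b.mean(0)[:2]
for D in((.4992,.3644,.12),(.4982,.3641,.1258)):
    d=m-D[:2]; c,s=np.cos(D[2]),np.sin(D[2]); print("in dock frame", c*d[0]+s*d[1],-s*d[0]+c*d[1])
dv=b[0]-b[1];print("case yaw",np.arctan2(dv[1],dv[0])+np.pi/2, np.arctan2(-dv[1],-dv[0])+np.pi/2)
E
```

```text
[[0.57687889 0.3579468  0.105     ]
 [0.57209037 0.39032401 0.105     ]] 0.03272939597874415
in dock frame 0.07590867417692505 0.0006529052072824903
in dock frame 0.07694092237098686 0.0003847872151128435
case yaw 0.14683349719065464 3.288426150780448
```

```bash
python3 -m creep '[[0,0,0,0,0,0.008,0.3],[0,0,0,0,0,0.008,0.3],[0,0,0,0,0,0.004,0.3],[0,0,0,0,0,0,0.3]]';python3 -m creep '[[0,0,0,0,0,0.003,0.3],[0,0,0,0,0,0.002,0.3],[0,0,0,0,0,0,0.3]]'; python3 go.py .539 .3692 3.2616 .0418
```

```text
time: 12.05
tool_pos: [0.5383, 0.3684, 0.044]
tool_rot: [-0.002, -0.06, 0.998, -0.001]
contact_force: [0.1, -0.8, -5.2]
gripper_width: 0.67
time: 12.3
tool_pos: [0.54, 0.3693, 0.0419]
tool_rot: [0.0, -0.06, 0.998, 0.0]
contact_force: [-0.8, -1.1, -1.4]
gripper_width: 0.669
t 12.3 tcp [0.54   0.3693 0.0419] yaw -3.0215 tilt [ 2.e-04  1.e-04 -1.e+00] j [ 0.486  0.297  1.672 -0.     1.173 -1.205] F [-0.84 -1.1  -1.37] w 0.669
shift tool axes [0.001  0.     0.0001] turn z deg 0.0
after turn shift 0.001 0.0 0.0001
```

```bash
python3 -m creep '[[0,0,0,0.004,0,0,0.3],[0,0,0,0.006,0,0,0.3],[0,0,0,0.006,0,0,0.3],[0,0,0,0.006,0,0,0.3],[0,0,0,0.005,0,0,0.3],[0,0,0,0,0,0,0.3],[0,0,0,0,0,0,0.3]]'; python3 go.py .5042 .3650 3.2616 .0418
python3 -m creep '[[0,0,0,0.002,0,0,0.3],[0,0,0,0.002,0,0,0.3],[0,0,0,0,0,0,0.3]]'; python3 go.py .5042 .3650 3.2616 .0418
```

```text
time: 12.88
tool_pos: [0.512, 0.3661, 0.0419]
tool_rot: [-0.001, -0.06, 0.998, 0.0]
contact_force: [-4.4, -2.0, 3.8]
gripper_width: 0.669
t 12.88 tcp [0.512  0.3661 0.0419] yaw -3.0212 tilt [-1.6e-03 -1.0e-04 -1.0e+00] j [ 5.020e-01  2.460e-01  1.734e+00  1.000e-03  1.164e+00 -1.189e+00] F [-4.38 -1.97  3.77] w 0.669
shift tool axes [ 0.0078 -0.0001  0.0001] turn z deg 0.02
after turn shift 0.0078 -0.0001 0.0001
time: 13.13
tool_pos: [0.5096, 0.3657, 0.0419]
tool_rot: [0.001, -0.06, 0.998, 0.0]
contact_force: [2.8, 0.1, 0.9]
gripper_width: 0.673
t 13.13 tcp [0.5096 0.3657 0.0419] yaw -3.0218 tilt [ 1.7e-03  8.0e-04 -1.0e+00] j [ 0.504  0.239  1.741 -0.     1.159 -1.187] F [2.79 0.06 0.9 ] w 0.673
shift tool axes [ 0.0055 -0.0001  0.0001] turn z deg -0.01
after turn shift 0.0055 -0.0001 0.0001
```

```bash
for i in 1 2; do python3 -m creep '[[0,0,0,0.002,0,0,0.3],[0,0,0,0,0,0,0.3],[0,0,0,0,0,0,0.3]]' | egrep "pos|force"; done; python3 -m creep '[[0,0,0,0.002,0,0,0.3],[0,0,0,0,0,0,0.3],[0,0,0,0,0,0,0.3]]' | egrep "pos|force"
```

```text
tool_pos: [0.5077, 0.3654, 0.0419]
contact_force: [3.1, -0.3, 0.9]
tool_pos: [0.5056, 0.3652, 0.0419]
contact_force: [3.9, 0.3, 2.3]
tool_pos: [0.5047, 0.3651, 0.042]
contact_force: [8.4, 0.8, -0.6]
```

```bash
python3 -m creep '[[0,0,0,0.002,0,0,0.3],[0,0,0,0,0,0,0.3],[0,0,0,0,0,0,0.3]]' | egrep "pos|force|width"
```

```text
tool_pos: [0.5047, 0.3651, 0.0426]
contact_force: [13.2, 2.7, -1.5]
gripper_width: 0.671
```

```bash
python3 -m creep '[[0,0,0,-0.0025,0,0,0.3],[0,0,0,0,0,0,0.3],[0,0,0,0,0,0,0.3]]' | egrep "pos|force|width"; python3 -m creep '[[0,0,0,0,0,0,0.75],[0,0,0,0,0,0,0.85],[0,0,0,0,0,0,1],[0,0,0,0,0,0,1],[0,0,0,0,0,0,1],[0,0,0,0,0,0,1]]'| egrep "pos|force|width"
```

```text
tool_pos: [0.5046, 0.3651, 0.0419]
contact_force: [7.0, 0.6, 2.6]
gripper_width: 0.669
tool_pos: [0.503, 0.3647, 0.0409]
contact_force: [1.0, -0.1, 0.2]
gripper_width: 1.003
```

```bash
python3 -m creep '[[0,0,0,0,0,-0.01,1],[0,0,0,0,0,-0.03,1],[0,0,0,0,0,-0.035,1],[0,0,0,0,0,-0.035,1],[0,0,0,0,0,-0.035,1],[0,0,7.1,0,0,-0.03,1],[0,0,7.1,0,0,-0.02,1],[0,0,7.1,0,0,-0.01,1],[0,0,7.1,0,0,0,1],[0,0,7.1,0,0,0,1],[0,0,7.1,0,0,0,1],[0,0,7.1,0,0,0,1],[0,0,7.1,0,0,0,1],[0,0,7.1,0,0,0,1],[0,0,7.1,0,0,0,1],[0,0,7.1,0,0,0,1],[0,0,7.1,0,0,0,1],[0,0,7.1,0,0,0,1],[0,0,7.1,0,0,0,1],[0,0,7.1,0,0,0,1]]' | egrep "pos|force|width"; python3 -m creep '[[0,0,7.1,0,0,0,1],[0,0,7.1,0,0,0,1],[0,0,1.9,0,0,0,1],[0,0,0,0,0,0,1]]';python3 go.py .4632 -.3927 1.1209 .24
```

```text
tool_pos: [0.5034, 0.3648, 0.2472]
contact_force: [-0.9, 0.2, -0.1]
gripper_width: 0.999
time: 16.88
tool_pos: [0.5035, 0.3648, 0.2472]
tool_rot: [-0.0, 0.847, 0.532, 0.0]
contact_force: [0.0, -0.8, 0.2]
gripper_width: 1.0
t 16.88 tcp [0.5035 0.3648 0.2472] yaw 1.1214 tilt [ 5.e-04  3.e-04 -1.e+00] j [0.507 0.036 1.604 0.    1.501 0.957] F [ 0.02 -0.77  0.21] w 1.0
shift tool axes [-0.6998  0.2928  0.0069] turn z deg 0.03
after turn shift -0.6996 0.2932 0.0072
```

```bash
python3 -m creep '[[0,0,0,-0.035,0.0146,0,1],[0,0,0,-0.035,0.0146,0,1],[0,0,0,-0.035,0.0146,0,1],[0,0,0,-0.035,0.0146,0,1],[0,0,0,-0.035,0.0146,0,1],[0,0,0,-0.035,0.0146,0,1],[0,0,0,-0.035,0.0146,0,1],[0,0,0,-0.035,0.0146,0,1],[0,0,0,-0.035,0.0146,0,1],[0,0,0,-0.035,0.0146,0,1],[0,0,0,-0.035,0.0146,0,1],[0,0,0,-0.035,0.0146,0,1],[0,0,0,-0.035,0.0146,0,1],[0,0,0,-0.035,0.0146,0,1],[0,0,0,-0.035,0.0146,0,1],[0,0,0,-0.035,0.0146,0,1],[0,0,0,-0.035,0.0146,0,1],[0,0,0,-0.035,0.0146,0,1],[0,0,0,-0.035,0.0146,0,1],[0,0,0,-0.03,0.0146,0,1]]';python3 -m creep '[[0,0,0,0,0,0,1],[0,0,0,0,0,0,1]]'>/dev/null; python3 go.py .4632 -.3927 1.1209 .009
python3 - <<'E'
from f3 import *
im=grabs(2); np.savez("im1.npz",**im)
for p0 in((.4843,.3626,.12),(.4843,.3626,.12-np.pi)):
  for n in im:
    K=np.array([p0[0],p0[1],p0[2]])
    L,q,o=cents(K,.080,n,im[n]); 
    p,e,o=fitc(K,.080,n,im[n]); print(n,p.round(4),"res",round(e,2))
    D=(.4992,.3644,.12); d=p[:2]-D[:2]; c,s=np.cos(.12),np.sin(.12); print(" dock-frame rel. seat",c*d[0]+s*d[1]+.015,-s*d[0]+c*d[1])
from ov import *
draw("scene",315,195,65,80,8,[(CASE(.066)[0],(.4843,.3626,.12),.014,(0,0,255))],"pics/e1.png")
draw("top",105,165,65,95,6,[(CASE(.066)[0],(.4843,.3626,.12),.014,(0,0,255))],"pics/e2.png")
E
```

```text
time: 18.55
tool_pos: [0.4641, -0.3904, 0.247]
tool_rot: [0.0, 0.847, 0.532, -0.0]
contact_force: [-0.1, 0.4, 0.2]
gripper_width: 0.996
t 18.72 tcp [ 0.4644 -0.3893  0.2464] yaw 1.1202 tilt [-2.e-04  6.e-04 -1.e+00] j [-0.821  0.     1.641  0.     1.501 -0.37 ] F [-0.77  0.7  -0.86] w 1.0
shift tool axes [-0.0037  0.0005  0.2374] turn z deg -0.04
after turn shift -0.0036 0.0004 0.2374
scene [0.471  0.3611 0.1267] res 3.99
 dock-frame rel. seat -0.013396265784832221 7.120685013577112e-05
top [0.485  0.3647 0.1234] res 0.16
 dock-frame rel. seat 0.0009186469337148697 0.0019511569781533317
scene [ 0.471   0.3611 -3.0149] res 3.99
 dock-frame rel. seat -0.013396265768541662 7.12067636553554e-05
top [ 0.485   0.3647 -3.0182] res 0.16
 dock-frame rel. seat 0.0009186469355925188 0.0019511569805235373
```

View pics/e1.png

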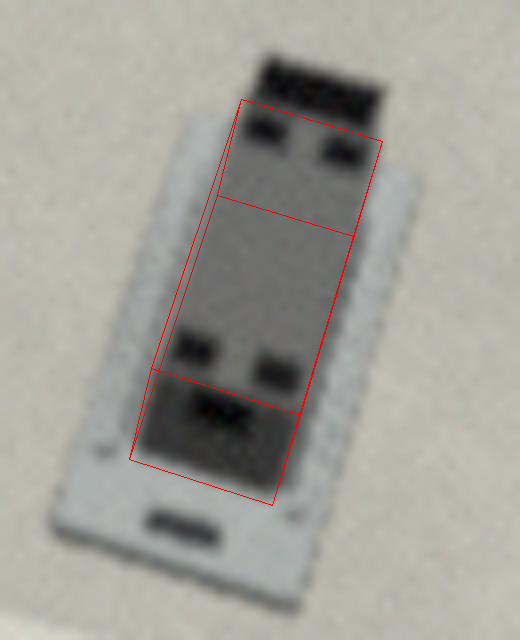

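View pics/e2.png

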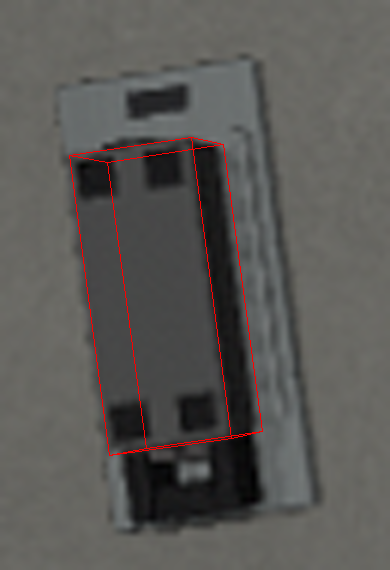

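```bash
python3 -m creep '[[0,0,0,-0.0036,0.0004,0.02,1],[0,0,0,0,0,0.035,1],[0,0,0,0,0,0.035,1],[0,0,0,0,0,0.035,1],[0,0,0,0,0,0.02,1],[0,0,0,0,0,0,1],[0,0,0,0,0,0,1]]'; python3 go.py .4632 -.3927 1.1209 .013
python3 - <<'E'
from ov import *
draw("scene",110,90,110,100,6,[],"pics/g1.png")
E
```

```text
time: 19.6
tool_pos: [0.4634, -0.3902, 0.1004]
tool_rot: [-0.001, 0.847, 0.532, -0.0]
contact_force: [0.3, 0.1, 0.5]
gripper_width: 0.996
t 19.6 tcp [ 0.4634 -0.3902  0.1004] yaw 1.1228 tilt [-0.0017  0.0019 -1.    ] j [-0.823  0.123  1.765  0.     1.256 -0.375] F [0.26 0.06 0.54] w 0.996
shift tool axes [-0.0024  0.0011  0.0874] turn z deg 0.11
after turn shift -0.0023 0.0009 0.0874
```

View pics/g1.png

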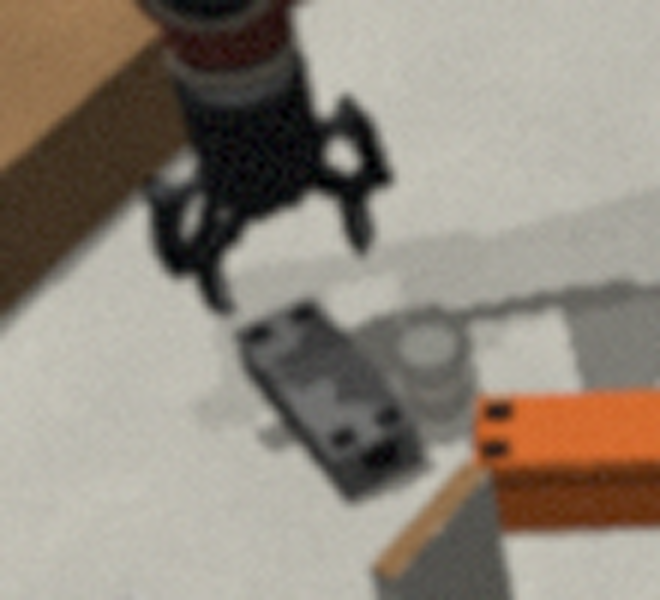

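```bash
python3 -m creep '[[0,0,0,-0.002,0.0008,0.012,1],[0,0,0,0,0,0.018,1],[0,0,0,0,0,0.018,1],[0,0,0,0,0,0.018,1],[0,0,0,0,0,0.014,1],[0,0,0,0,0,0.007,1],[0,0,0,0,0,0,1]]'; python3 go.py .4632 -.3927 1.1209 .013
```

```text
time: 20.23
tool_pos: [0.4631, -0.3931, 0.0131]
tool_rot: [-0.001, 0.847, 0.532, -0.0]
contact_force: [-0.0, 0.1, 0.4]
gripper_width: 0.999
t 20.23 tcp [ 0.4631 -0.3931  0.0131] yaw 1.1218 tilt [-0.0014  0.0014 -1.    ] j [-0.826  0.241  1.796 -0.     1.107 -0.377] F [-0.05  0.12  0.44] w 0.999
shift tool axes [ 0.0004 -0.0001  0.0001] turn z deg 0.05
after turn shift 0.0004 -0.0001 0.0001
```

```bash
python3 -m creep '[[0,0,0,0,0,0,0.7],[0,0,0,0,0,0,0.6],[0,0,0,0,0,0,0.4],[0,0,0,0,0,0,0.3],[0,0,0,0,0,0,0.3],[0,0,0,0,0,0,0.3],[0,0,0,0,0,0,0.3],[0,0,0,0,0,0,0.3]]'; python3 -m creep '[[0,0,0,0,0,-0.004,0.3],[0,0,0,0,0,-0.01,0.3],[0,0,0,0,0,-0.02,0.3],[0,0,0,0,0,-0.03,0.3],[0,0,0,0,0,-0.03,0.3],[0,0,0,0,0,-0.03,0.3],[0,0,0,0,0,-0.03,0.3],[0,0,0,0,0,-0.03,0.3],[0,0,0,0,0,-0.03,0.3],[0,0,0,0,0,-0.03,0.3],[0,0,0,0,0,-0.01,0.3],[0,0,0,0,0,0,0.3],[0,0,0,0,0,0,0.3]]';python3 go.py .5046 .3651 3.2616 .26
python3 - <<'E'
from ov import *
draw("scene",90,10,180,150,4,[],"pics/g2.png")
E
```

```text
time: 20.9
tool_pos: [0.4646, -0.3948, 0.0162]
tool_rot: [0.002, 0.847, 0.532, 0.0]
contact_force: [-0.1, 0.6, 6.6]
gripper_width: 0.666
time: 21.98
tool_pos: [0.4633, -0.3933, 0.2674]
tool_rot: [-0.0, 0.847, 0.532, -0.0]
contact_force: [-0.1, 0.0, -2.9]
gripper_width: 0.673
t 21.98 tcp [ 0.4633 -0.3933  0.2674] yaw 1.1218 tilt [-6.e-04  6.e-04 -1.e+00] j [-0.826 -0.006  1.613 -0.     1.536 -0.377] F [-0.06  0.01 -2.9 ] w 0.673
shift tool axes [ 0.7012 -0.292   0.0078] turn z deg -122.6
after turn shift -0.1318 0.748 0.0074
```

View pics/g2.png

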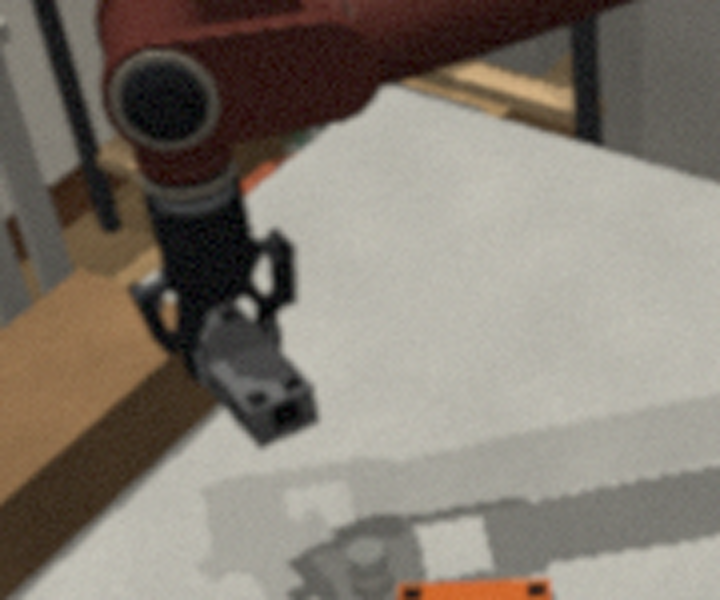

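```bash
python3 -m creep '[[0,0,0,0.01,-0.0042,0,0.3],[0,0,0,0.02,-0.0083,0,0.3],[0,0,0,0.03,-0.0125,0,0.3],[0,0,0,0.03,-0.0125,0,0.3],[0,0,0,0.03,-0.0125,0,0.3],[0,0,0,0.03,-0.0125,0,0.3],[0,0,0,0.03,-0.0125,0,0.3],[0,0,0,0.03,-0.0125,0,0.3],[0,0,0,0.03,-0.0125,0,0.3],[0,0,0,0.03,-0.0125,0,0.3],[0,0,0,0.03,-0.0125,0,0.3],[0,0,0,0.03,-0.0125,0,0.3],[0,0,0,0.03,-0.0125,0,0.3],[0,0,0,0.03,-0.0125,0,0.3],[0,0,0,0.03,-0.0125,0,0.3],[0,0,0,0.03,-0.0125,0,0.3],[0,0,0,0.03,-0.0125,0,0.3],[0,0,0,0.03,-0.0125,0,0.3],[0,0,0,0.03,-0.0125,0,0.3],[0,0,0,0.03,-0.0125,0,0.3]]'|egrep "pos|width"
python3 -m creep '[[0,0,0,0.03,-0.0125,0,0.3],[0,0,0,0.03,-0.0125,0,0.3],[0,0,0,0.03,-0.0125,0,0.3],[0,0,0,0.025,-0.0104,0,0.3],[0,0,0,0.012,-0.005,0,0.3],[0,0,0,0,0,0,0.3]]'; python3 go.py .5049 .3651 3.2616 .26
```

```text
tool_pos: [0.4951, 0.2248, 0.2655]
gripper_width: 0.664
time: 24.2
tool_pos: [0.5027, 0.3624, 0.2655]
tool_rot: [-0.0, 0.846, 0.533, -0.002]
contact_force: [-0.2, 0.4, -2.3]
gripper_width: 0.672
t 24.2 tcp [0.5027 0.3624 0.2655] yaw 1.1251 tilt [-0.0042 -0.0016 -1.    ] j [5.040e-01 2.500e-02 1.584e+00 1.000e-03 1.536e+00 9.500e-01] F [-0.23  0.39 -2.31] w 0.672
shift tool axes [0.0034 0.0008 0.0055] turn z deg -122.41
after turn shift -0.0025 0.0025 0.0055
```

```bash
python3 -m creep '[[0,0,-4,0,0,0,0.3],[0,0,-7,0,0,0,0.3],[0,0,-7,0,0,0,0.3],[0,0,-7,0,0,0,0.3],[0,0,-7,0,0,0,0.3],[0,0,-7,0,0,0,0.3],[0,0,-7,0,0,0,0.3],[0,0,-7,0,0,0,0.3],[0,0,-7,0,0,0,0.3],[0,0,-7,0,0,0,0.3],[0,0,-7,0,0,0,0.3],[0,0,-7,0,0,0,0.3],[0,0,-7,0,0,0,0.3],[0,0,-7,0,0,0,0.3],[0,0,-7,0,0,0,0.3],[0,0,-7,0,0,0,0.3],[0,0,-7,0,0,0,0.3],[0,0,-5,0,0,0,0.3],[0,0,-1.6,0,0,0,0.3],[0,0,0,0,0,0,0.3]]'>/dev/null;python3 -m creep '[[0,0,0,0,0,0,0.3],[0,0,0,0,0,0,0.3],[0,0,0,0,0,0,0.3]]'>/dev/null; python3 go.py .5049 .3651 3.2616 .116
```

```text
t 26.12 tcp [0.5044 0.3599 0.268 ] yaw -3.0225 tilt [-5.e-04 -4.e-04 -1.e+00] j [ 0.5    0.021  1.584 -0.     1.537 -1.19 ] F [-0.07  0.47 -2.11] w 0.668
shift tool axes [-0.0012  0.0051  0.152 ] turn z deg -0.05
after turn shift -0.0012 0.0051 0.152
```

```bash
python3 -m creep '[[0,0,0,-0.0012,0.003,0.012,0.3],[0,0,0,0,0.0021,0.02,0.3],[0,0,0,0,0,0.025,0.3],[0,0,0,0,0,0.025,0.3],[0,0,0,0,0,0.025,0.3],[0,0,0,0,0,0.02,0.3],[0,0,0,0,0,0.015,0.3],[0,0,0,0,0,0.01,0.3],[0,0,0,0,0,0,0.3],[0,0,0,0,0,0,0.3],[0,0,0,0,0,0,0.3]]'>/dev/null; python3 go.py .5049 .3651 3.2616 .0912
python3 - <<'E'
from ov import *
draw("scene",315,185,70,90,8,[],"pics/k1.png")
draw("top",95,160,80,100,6,[],"pics/k2.png")
E
```

```text
t 27.03 tcp [0.5058 0.3661 0.1176] yaw -3.0216 tilt [ 0.002   0.0011 -1.    ] j [ 0.507  0.143  1.712  0.     1.284 -1.183] F [ 0.19  0.47 -0.89] w 0.664
shift tool axes [ 0.0011 -0.0009  0.0264] turn z deg -0.0
after turn shift 0.0011 -0.0009 0.0264
```

View pics/k1.png

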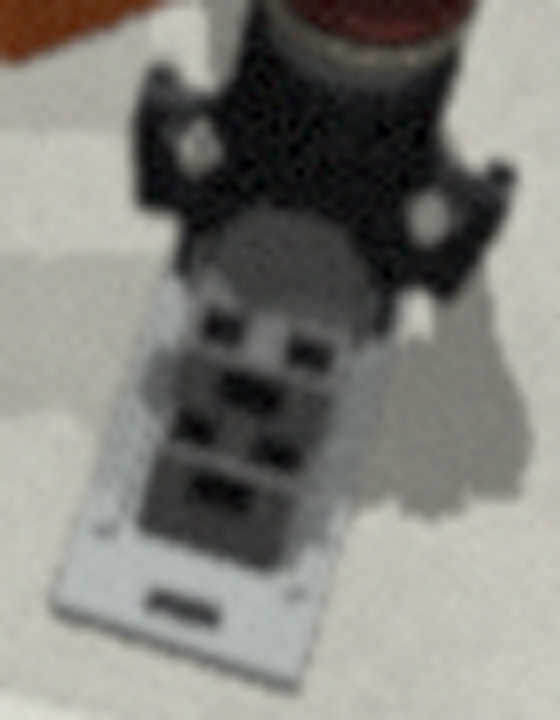

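```bash
cat > rel.py <<'E'
from f3 import *
import sys
def cen(img,u,v,w=7):
    c=np.array([u,v],float)
    for _ in range(10):
        k=8; pt=cv2.resize(cv2.getRectSubPix(img,(w,w),(float(c[0]),float(c[1]))),None,fx=k,fy=k)
        yy,xx=np.mgrid[:w*k,:w*k]; xx=(xx+.5)/k-w/2; yy=(yy+.5)/k-w/2
        wt=np.clip(np.percentile(pt,40)-pt,0,None)*(xx**2+yy**2<3.3**2); c=c+np.array([(wt*xx).sum(),(wt*yy).sum()])/wt.sum()
    return c
im=np.mean([manip.grab_frame("scene").astype(np.float32).mean(2) for _ in range(4)],0).astype(np.float32)
zs=float(sys.argv[1])
g=np.array([[223,326],[310,350],[196,426],[280,452]])/8+[315,185]-.5
q=np.array([cen(im,*p) for p in g]); print(((q-[315,185]+.5)*8).round(1).tolist())
s=back(q[:2],zs-.0015,"scene"); d=back(q[2:],.0785,"scene")
print("spacing",np.linalg.norm(s[0]-s[1]),np.linalg.norm(d[0]-d[1]))
e=(s.mean(0)-d.mean(0))[:2]; a=.12; print("shallow-deep in tool axes(yaw 3.26): x",round(-(np.cos(a)*e[0]+np.sin(a)*e[1]),4),"y", round((-np.sin(a)*e[0]+np.cos(a)*e[1]),4))
f=lambda b:np.arctan2(*(b[1]-b[0])[[1,0]])-np.pi/2; print("yaws",f(s),f(d))
E
python3 rel.py .1474; python3 go.py .5049 .3651 3.2616 .0912
```

```text
[[223.4, 328.3], [308.7, 354.8], [197.7, 429.4], [275.8, 453.3]]
spacing 0.03213341716632305 0.03061814323534346
shallow-deep in tool axes(yaw 3.26): x -0.0001 y 0.0006
yaws 0.11505589731110111 0.13049431602192763
t 27.33 tcp [0.5055 0.3658 0.1172] yaw -3.0216 tilt [ 1.3e-03  7.0e-04 -1.0e+00] j [ 0.507  0.143  1.713 -0.     1.284 -1.184] F [ 0.54 -0.13 -1.56] w 0.67
shift tool axes [ 0.0007 -0.0006  0.026 ] turn z deg -0.0
after turn shift 0.0006 -0.0006 0.026
```

Measured in the scene camera, the shallow case sits within about 1 mm of the deep case, so I lower it.

```bash
python3 -m creep '[[0,0,0,0,0,0.006,0.3],[0,0,0,0,0,0.006,0.3],[0,0,0,0,0,0.004,0.3],[0,0,0,0,0,0.002,0.3],[0,0,0,0,0,0,0.3],[0,0,0,0,0,0,0.3]]'|egrep "pos|force";python3 -m creep '[[0,0,0,0,0,0.002,0.3],[0,0,0,0,0,0.002,0.3],[0,0,0,0,0,0,0.3],[0,0,0,0,0,0,0.3]]'|egrep "pos|force"; python3 -m creep '[[0,0,0,0,0,0.002,0.3],[0,0,0,0,0,0,0.3],[0,0,0,0,0,0,0.3]]'|egrep "pos|force"
```

```text
tool_pos: [0.5049, 0.3654, 0.0978]
contact_force: [0.8, -0.4, -1.2]
tool_pos: [0.505, 0.3655, 0.0942]
contact_force: [-0.0, 0.4, -1.6]
tool_pos: [0.505, 0.3655, 0.0922]
contact_force: [-0.3, 0.1, -1.6]
```

Past .0962 without resistance, so the feet are entering the recesses.

```bash
python3 -m creep '[[0,0,0,0,0,0.0015,0.3],[0,0,0,0,0,0,0.3],[0,0,0,0,0,0,0.3]]'|egrep "pos|force"; python3 -m creep '[[0,0,0,0,0,0.0005,0.3],[0,0,0,0,0,0,0.3],[0,0,0,0,0,0,0.3]]'|egrep "pos|force"
```

```text
tool_pos: [0.5053, 0.3657, 0.0913]
contact_force: [-0.4, -0.4, -0.4]
tool_pos: [0.5054, 0.3657, 0.0912]
contact_force: [-2.2, -1.6, 6.0]
```

```bash
python3 -m creep '[[0,0,0,0,0,-0.0005,0.3],[0,0,0,0,0,0,0.72],[0,0,0,0,0,0,0.8],[0,0,0,0,0,0,0.9],[0,0,0,0,0,0,1],[0,0,0,0,0,0,1],[0,0,0,0,0,0,1],[0,0,0,0,0,0,1]]'; python3 -m creep '[[0,0,0,0,0,-0.01,1],[0,0,0,0,0,-0.02,1],[0,0,0,0,0,-0.03,1],[0,0,0,0,0,-0.03,1],[0,0,0,0,0,-0.03,1],[0,0,0,0,0,-0.03,1],[0,0,0,-0.01,-0.03,0,1],[0,0,0,-0.01,-0.035,0,1],[0,0,0,-0.01,-0.035,0,1],[0,0,0,-0.01,-0.035,0,1],[0,0,0,-0.01,-0.035,0,1],[0,0,0,-0.01,-0.035,0,1],[0,0,0,-0.01,-0.035,0,1],[0,0,0,-0.01,-0.035,0,1],[0,0,0,0,0,0,1],[0,0,0,0,0,0,1]]'
python3 - <<'E'
from ov import *
draw("scene",310,170,75,105,6,[],"pics/z1.png")
cv2.imwrite("pics/z2.png",manip.grab_frame("top"));cv2.imwrite("pics/z3.png",manip.grab_frame("scene"))
draw("top",95,160,80,100,6,[],"pics/z4.png")
E
```

```text
time: 29.58
tool_pos: [0.505, 0.3655, 0.0907]
tool_rot: [-0.0, -0.06, 0.998, -0.0]
contact_force: [-0.4, -0.0, -0.1]
gripper_width: 0.999
time: 30.92
tool_pos: [0.618, 0.1004, 0.2415]
tool_rot: [0.0, -0.058, 0.998, 0.0]
contact_force: [0.5, 0.3, -0.9]
gripper_width: 1.0
```

View pics/z1.png

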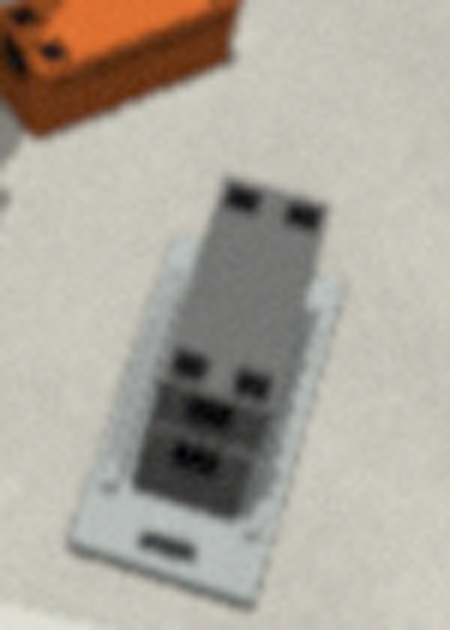

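View pics/z2.png

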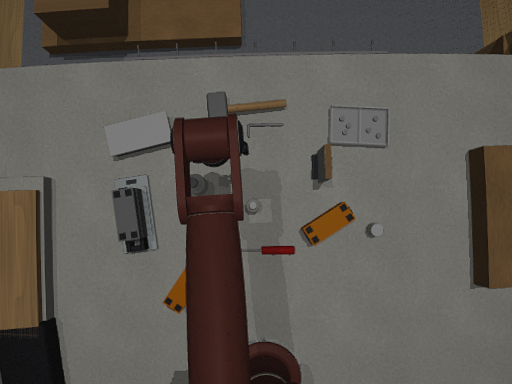

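View pics/z4.png

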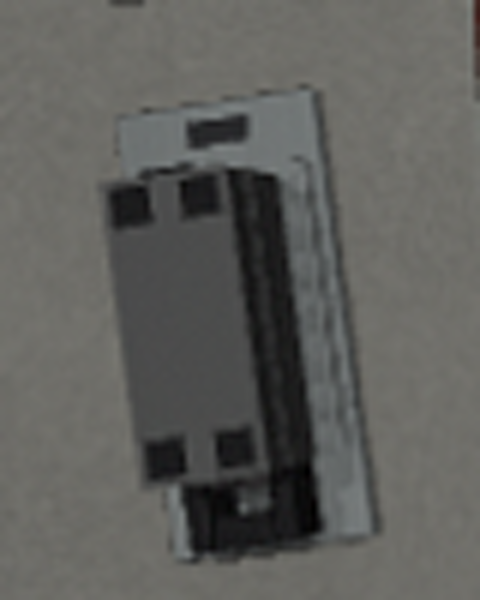

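```bash
python3 - <<'E'
from f3 import *
im=grabs(2)
for z in(.121,.126):
    p,e,o=fitc([.485,.3647,.1234],z,"top",im["top"]); print("top",z,p.round(4),round(e,2))
q=(np.array([[242,199],[304,215],[188,365],[252,384]])/6+[310,170]-.5)
print("scene read",q.round(1).tolist())
L=np.array([[-.057,-.016,0],[-.057,.016,0],[.057,-.016,0],[.057,.016,0]])
for z in(.1195,.1245): 
    r=least_squares(lambda x:(proj(place(L,*x,z),"scene")-q).ravel(),[.485,.364,.12],x_scale=[.01,.01,.1]); print("scene",z,r.x.round(4),np.abs(r.fun).max().round(2))
i1=np.load("im1.npz")["scene"]
q0=(np.array([[265,130],[345,152],[193,349],[276,373]])/8+[315,195]-.5)
r=least_squares(lambda x:(proj(place(L,*x,.0785),"scene")-q0).ravel(),[.485,.364,.12],x_scale=[.01,.01,.1]); print("deep scene",r.x.round(4),np.abs(r.fun).max().round(2))
E
```

```text
top 0.121 [0.4838 0.3647 0.1266] 0.13
top 0.126 [0.4838 0.3634 0.1266] 0.13
scene read [[349.8, 202.7], [360.2, 205.3], [340.8, 230.3], [351.5, 233.5]]
scene 0.1195 [0.4802 0.3625 0.1219] 0.22
scene 0.1245 [0.484  0.3631 0.122 ] 0.18
deep scene [0.4815 0.3623 0.1191] 0.16
```

```bash
python3 -c "
from plant import manip
print(manip.state()['time'],manip.job_done())"
```

```text
the job is handed in; nothing more can be done
31.3167 None
```

The deep grey case is in the charging base's bay against the switch housing, released, and the shallow case is stacked on it. I handed the job in at about 31 s of robot time; it reported no verdict.

- **Deep case:** It landed on the plate at the expected height and slid in until it met firm resistance of about 13 N at the stop. After release, the top camera put it within 1 mm of home, 2 mm off the centre line and less than 0.01 rad off in yaw. I inferred that the lever is pressed in from the case touching the stop, because the state gives no reading of it.
- **Shallow case:** Before lowering, it was aligned to about 1 mm. It went down past lid height without resistance and stopped at the height expected for seated feet. Both cameras agree with that height and put it about 1.2 mm from the deep case along its length, with yaw within about 0.003 rad.
- **Disagreements:** The two cameras differed by 2 to 4 mm in absolute position. I therefore relied on the gripper's own centring and on positions measured relative to one another. One automatic scene-camera fit of the deep case failed, with errors of about 4 px. I replaced it with pixel readings by hand, which put the case within about 3 mm of home.
- **Other things:** In the last top picture, the bottles, pot and bystanders in view are upright and where they started. The arm hides part of the mallet, the tall bottle and one orange case. The gripper is open and touching nothing.

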